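# Lay out a gift set between the sorting baskets

### The job

Lay out the gift set on the mat: stand the brown carton in line with and midway between the green and cream baskets, with the roll of yellow tape lying flat and centred on top of it; stand the dark green cup centred in front of the green basket, on the robot's side where its white card is, leaving a 5 cm gap; and stand the blue tin beside the cup on the side towards the cream basket, in line with the cup along the baskets' fronts, leaving a 4 cm gap between the two. Leave everything upright, and do not shift the baskets or disturb the red mug, the bowl or the bottle.

Things in the scene. Friction and masses are not known exactly. Their poses are not given: they have to be found in the camera images.
- mat: blue-grey flat mat, 240 (its x) by 420 (its y) by 3 mm, fixed to the table, turned up to 12 degrees; the whole layout goes on it. Origin: centre of its underside (on the table, z = 0); its top is 3 mm higher. The two baskets stand square on it along its far (+x) long side, one at each end, their centres 290 mm apart (60 mm to +x of the mat's centre, 145 mm to either side); which basket is at which end changes.
- green_basket: lime-green plastic lattice basket, open at the top, 90 (its x) by 110 (its y) by 55 mm high, 0.4 kg, loose, standing on the mat. Origin: centre of its underside. Its front is its -x side, a 110 mm long side, which carries a white card folded over its rim (a white strip seen from above) and faces the robot's side of the table.
- cream_basket: cream-beige plastic lattice basket, open at the top, 90 (its x) by 110 (its y) by 55 mm high, 0.4 kg, loose, standing on the mat. Origin: centre of its underside. Its front is its -x side, a 110 mm long side, which carries a white card folded over its rim (a white strip seen from above) and faces the robot's side of the table.
- cup: dark green cup without a handle, open at the top, 60 mm across the rim and 85 mm high, slightly narrower below, wall 4 mm, about 0.16 kg. Origin: centre of its underside, z up.
- tin: blue round tin with a silver lid, 56 mm across and 75 mm high, about 0.18 kg. Origin: centre of its underside, z up.
- carton: small closed brown cardboard carton, 50 (its x) by 64 (its y) by 45 mm high, about 0.14 kg, with a lighter strip of tape across its top. Origin: centre of its underside, z up.
- tape: yellow roll of tape lying flat, 56 mm outside, 38 mm hole, 25 mm high, about 0.06 kg. Origin: centre of its underside, z up.
- bottle: bystander: pale translucent bottle with a white cap, 54 mm across, 150 mm high. Origin: centre of its underside.
- mug: bystander: red mug with a handle, 80 mm across, 85 mm high. Origin: centre of its underside.
- bowl: bystander: white bowl, 90 mm across, 40 mm high. Origin: centre of its underside.
There are look-alikes about, which are no part of the job. Several things have the shape of the carton; the one meant has the colours described above. Several things have the shape of the tape; the one meant has the colours described above.

How it is judged:
By the outcome, as a careful person would: the job done as asked, in the order asked, and still so for the second after the job is handed in, with the robot touching nothing.
It also fails if it takes over 112 s, if anything falls off the work surface, if the arm or the gripper's body presses on something with over 40 N, if the wrist force passes 120 N, or if a joint passes its speed limit or range.

### The arm

A 6-joint arm with a two-finger parallel gripper is mounted at the origin on the work surface. World frame = base frame: x ahead of the robot, y to its left, z up, the work surface at z = 0. Lengths are in m, angles in rad, forces in N, time in s.
With the tool pointing down it reaches from about 0.25 to 0.85 m from the base axis. Payload 12.5 kg.
Tool frame: the origin (TCP) lies on the centre line of the jaws, within the pads' length; the fingertips stand 8 mm ahead of it and the grasp point (between the pads) lies 11 mm behind it; x points along the fingers, y is the direction in which the jaws open and shut, and the axes are right-handed (so a half turn about x gives the same grasp; the last joint's range is limited). The gripper opens to 93 mm and grips with 3 to 60 N. Pads are 15 mm wide; open, the fingers measure 128 mm over their backs; the gripper's body (75 mm by 188 mm) begins 65 mm behind the grasp point.
Start: joints at [-1.28, 0.351, 1.652, -0, 1.139, -0.085], TCP at [0.202, -0.512, 0.201] pointing down, gripper open.
Joint ranges: [-2.75, 2.75], [-0.79, 2.1], [0.01, 2.65], [-1.57, 4.71], [0.07, 3.14], [-2.87, 2.87]. Speed limits (rad/s): [2.22, 2.22, 2.79, 3.14, 3.14, 3.14].

### API

Orientations are given as [roll, pitch, yaw] about the fixed x, y, z axes, in that order (R = Rz(yaw) Ry(pitch) Rx(roll)).
In Python, from plant import bot, viewer, workorder gives the robot as it stands.
- The arm moves only by the tool carry_out, never from a script. Its argument "rows" is one flat list of numbers, 7 for each row, row after row: the closure in counts, from 0 (fully open) to 255 (shut), then the shift along the world's x, y, z as a fraction of full scale, then the turn, a rotation vector about the world's x, y, z as a fraction of full scale. In form: [claw, x, y, z, rx, ry, rz, claw, x, y, z, rx, ry, rz, ...]. A call has 1 to 10 rows; each row is the pose to reach, as a shift and turn from the pose commanded when the call began; what a row does not reach only later rows make up. Full scale, the value 1, is 0.1 m for a shift and 90 degrees for a turn. A row lasts 1/8 s, in which the tool goes at most 62.5 mm and 10.7 degrees, less where a joint would pass 70% of its speed; a pose out of reach is approached as far as the arm can. A call with a number of a shift or a turn outside -1 to 1 is refused whole. A call with a gripper value outside its range is refused whole. The fingers move at their own pace and stop on an object; "newtons" is the grip in N (left out, the last holds). Time passes only in rows, so rows that repeat a pose let the fingers close. It gives the time, the measured TCP pose, the force and the opening at its end, in the units of the state.
- bot.get_state(): the state, without advancing time (a new reading comes with each control period).
- viewer.camera(name): name is "side" or "top"; returns a dict with "color" (384x512x3 uint8, red, green, blue), "mtx" (3x3 intrinsics, pixels), "R" (3x3) and "t" (3): a world point X has camera coordinates R X + t. Camera axes: x right, y down, z forward; pixel columns grow to the right and rows downward; lengths in m; the calibration is good to about 2 mm. A picture is of the moment at which its call begins. There is no depth.
- workorder.hand_in(): hands the job in, once; it reports no verdict.
Trained networks look in a picture, given as the dict that the camera call returned (one of the last four; its "shot" number tells which), for a name from the list of things; names that differ only in an ending like _2 or _b are one class to them, and where a whole thing is asked for, a point or a joint stands for the part that bears it (a point fixed in the world has none). Each returns a list of dicts, best first, with "p" (0 to 1); they miss things now and then, are a little off and sometimes report something else, mostly with a low value. They report only what shows in the picture. A call takes as long as a camera call. They do not tell look-alikes from the thing itself.
- viewer.spot_in(picture, name): "point" ([row, column] in pixels, amid what is visible of it).
- viewer.silhouettes(picture, name): "mask" (384x512 bool, what is visible of it) and "point" ([row, column] in pixels, amid what is visible of it).
- viewer.tip_of(picture, name): "point" ([row, column] in pixels: a listed point, or the origin of a listed thing).
The state is a dict: "time": time; "joint_pos": joint angles; "qd": joint speeds; "joint_efforts": joint torques, N m; "tcp_pos": TCP position; "orientation": TCP orientation; "wrist_force": force on the tool from outside, world axes, zero at the start; "moment": the same for the moment, N m; "finger_gap": opening from 0.0 (shut) to 1.0 (fully open).
Only numpy, scipy, OpenCV 4.12 (cv2) and the standard library are available. Lean on these libraries where they do the work, as an engineer would, in place of code of your own. Each camera call takes 0.05 s, during which the arm holds its last target.

## Working session

There is one attempt and no reset: what is moved stays moved. The work goes in short steps, Python scripts to look and compute and a tool call to move; the robot and the scene stay as the last step left them, time stands still between calls to the robot, and variables do not carry over. Pictures are saved under pics/ and viewed, and the job is handed in when it is done.

Besides the shell and the picture viewer there is one more tool, called after "Call:" by a JSON object that holds its "api" and its "payload", one argument or row to a line. carry_out: Moves the arm, as the interface text tells. Its arguments: {"type":"object","properties":{"rows":{"type":"array","items":{"type":"number"}},"newtons":{"type":"number"}},"required":["rows"]}

```bash
ls; mkdir -p pics; python3 - <<'E'
from plant import bot, viewer, workorder
import cv2
print(bot.get_state())
for n in ("top","side"):
    p=viewer.camera(n); print(n,p["shot"],p["mtx"].tolist(),p["R"].tolist(),p["t"].tolist())
    im=cv2.cvtColor(p["color"],cv2.COLOR_RGB2BGR)
    cv2.imwrite(f"pics/{n}0.png",cv2.resize(im,(768,576),interpolation=cv2.INTER_CUBIC))
E
```

```text
pics
{'time': 0.0, 'joint_pos': array([-1.27959162e+00,  3.51195823e-01,  1.65247234e+00,  2.87597852e-05,
        1.13908108e+00, -8.46277820e-02]), 'qd': array([ 2.21136880e-05,  1.58605177e-03,  2.13111011e-04,  2.24416681e-03,
       -1.21083280e-03, -1.59690581e-05]), 'joint_efforts': array([ 9.43379819e-04, -4.97332013e+01, -2.85254180e+01,  6.99236803e-02,
        2.56647222e-02, -1.20625900e-04]), 'tcp_pos': array([ 0.20178245, -0.51123699,  0.20020523]), 'orientation': array([-1.67799282,  1.56963944,  1.83942027]), 'wrist_force': array([ 0.11113289, -0.70072135,  0.64405097]), 'moment': array([ 0.02643854, -0.01896321, -0.02388421]), 'finger_gap': 0.9981679052259844}
top 1 [[360.5518083880313, 0.0, 252.71793642685017], [0.0, 360.5518083880313, 200.8269071956695], [0.0, 0.0, 1.0]] [[-0.02304654838340576, -0.9997343930140978, -5.687227634331574e-06], [-0.9748272965545179, 0.022473635183729836, -0.22182578212155332], [0.22176699145684767, -0.005106774555611532, -0.9750863153351179]] [0.051515054978952986, 0.5602454125729922, 0.7640191295659599]
side 2 [[467.72533150509304, 0.0, 252.2313006408433], [0.0, 467.72533150509304, 188.84013084191164], [0.0, 0.0, 1.0]] [[-0.9993251810325813, -0.032507015440034294, -0.01710194437424512], [-0.014244203310955569, 0.7721281038766827, -0.6353072436827985], [0.033856834261852736, -0.6346349227319434, -0.7720700937238699]] [0.558162105690755, -0.0036696916978403503, 1.110565796930913]
```

View pics/top0.png

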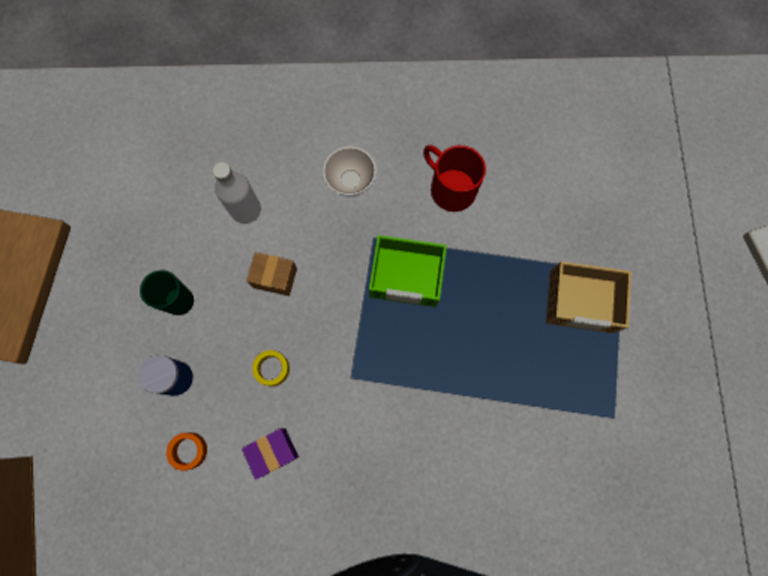

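View pics/side0.png

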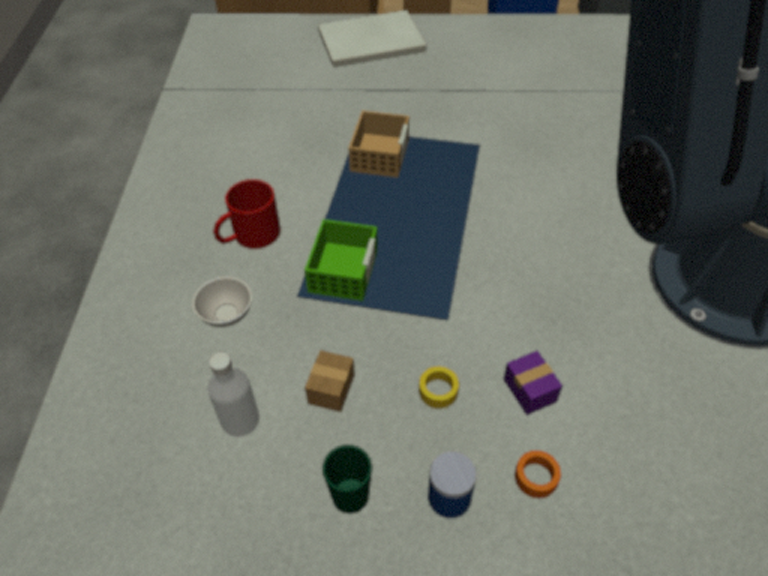

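The look-alikes, in 768×576 top-view pixels, are:
- **Carton:** brown with a lighter strip at (271,273), and a purple one at (270,453). I choose the brown one.
- **Tape:** yellow at (270,368), and orange at (186,451). I choose the yellow one.

The green basket is on the left (+y) at (407,270) and the cream one on the right at (590,297). Next I'll measure positions with silhouette fits.

```bash
cat > h.py <<'E'
import numpy as np, cv2
from scipy.optimize import minimize
from plant import bot, viewer, workorder
def proj(p,X):
    X=np.atleast_2d(X); c=X@p["R"].T+p["t"]; u=c@p["mtx"].T; return u[:,:2]/u[:,2:]
def ring(r,z,n=48):
    a=np.linspace(0,2*np.pi,n,endpoint=False); return np.c_[r*np.cos(a),r*np.sin(a),np.full(n,z)]
def box(a,b,h): return np.array([[sx*a/2,sy*b/2,z] for sx in(-1,1) for sy in(-1,1) for z in(0,h)])
MODEL={"cup":np.r_[ring(.030,.085),ring(.026,0)],"tin":np.r_[ring(.028,0),ring(.028,.075)],
"carton":box(.05,.064,.045),"tape":np.r_[ring(.028,0),ring(.028,.025)],
"green_basket":box(.09,.11,.055),"cream_basket":box(.09,.11,.055),"mat":box(.24,.42,.003),
"bottle":np.r_[ring(.027,0),ring(.027,.1),ring(.013,.15)],"mug":np.r_[ring(.04,0),ring(.04,.085)],"bowl":np.r_[ring(.045,.04),ring(.025,0)]}
S=4
def hullmask(p,pts,hole=None):
    m=np.zeros((384*S,512*S),np.uint8)
    f=lambda q:np.round(((q+.5)*S-.5)*16).astype(np.int32)
    h=cv2.convexHull(f(proj(p,pts)).reshape(-1,1,2)); cv2.fillConvexPoly(m,h,255,shift=4)
    return cv2.resize(m,(512,384),interpolation=cv2.INTER_AREA)/255.
def world(par,pts,z0):
    x,y,a=par; c,s=np.cos(a),np.sin(a)
    return np.c_[x+c*pts[:,0]-s*pts[:,1],y+s*pts[:,0]+c*pts[:,1],pts[:,2]+z0]
def backproj(p,uv,z):
    d=p["R"].T@np.linalg.solve(p["mtx"],[uv[0],uv[1],1.]); c=-p["R"].T@p["t"]; return c+d*(z-c[2])/d[2]
def fillm(m):
    cs,_=cv2.findContours(m.astype(np.uint8),cv2.RETR_EXTERNAL,cv2.CHAIN_APPROX_NONE)
    o=np.zeros(m.shape,np.uint8); cv2.drawContours(o,[max(cs,key=cv2.contourArea)],-1,1,-1); return o.astype(float)
def fit(name,views,z0=0.,x0=None,yaw=False):
    """views: list of (picture, mask)"""
    P=MODEL[name]; a0=0. if x0 is None else x0[2]
    if x0 is None:
        p,m=views[0]; r,c=np.nonzero(m>.5); b=backproj(p,(c.mean(),r.mean()),z0+P[:,2].max()/2); x0=[b[0],b[1],0.]
    n=3 if yaw else 2
    def f(q):
        par=[q[0]/100,q[1]/100,q[2]/10*1 if yaw else x0[2]]
        e=0
        for p,m in views:
            h=hullmask(p,world(par,P,z0)); e+=np.abs(h-m).sum()/m.sum()
        return e
    best=None
    for a in ([x0[2]] if not yaw else [x0[2],x0[2]+.25,x0[2]-.25]):
        s=np.array([x0[0]*100,x0[1]*100,a*10][:n])
        sim=np.vstack([s]+[s+d for d in np.eye(n)*[1,1,1.5][:n]])
        r=minimize(f,s,method="Nelder-Mead",options=dict(initial_simplex=sim,xatol=.005,fatol=1e-4))
        if best is None or r.fun<best.fun: best=r
    q=best.x; return np.array([q[0]/100,q[1]/100,q[2]/10 if yaw else x0[2]]),best.fun
def masks(p,name): return viewer.silhouettes(p,name)
E
cat > m0.py <<'E'
from h import *
P={n:viewer.camera(n) for n in("top","side")}
im={n:cv2.cvtColor(P[n]["color"],cv2.COLOR_RGB2BGR) for n in P}
import pickle; res={}
for name in MODEL:
    vs=[]
    for n in P:
        L=masks(P[n],name)
        for d in L:
            mm=d["mask"]; c=P[n]["color"][mm].mean(0) if mm.any() else 0
            print(name,n,round(d["p"],2),np.round(d["point"]),mm.sum(),np.round(c) )
        # pick
        L=[d for d in L if d["p"]>.3 and d["mask"].sum()>20]
        if name=="carton": L=[d for d in L if (lambda c:c[1]>c[2]+10)(P[n]["color"][d["mask"]].mean(0))]
        if name=="tape": L=[d for d in L if (lambda c:c[1]>.65*c[0])(P[n]["color"][d["mask"]].mean(0))]
        if L: vs.append((P[n],fillm(L[0]["mask"])))
    res[name]=vs
pickle.dump(res,open("v0.pkl","wb"))
for name,vs in res.items():
    z0=.003 if "basket" in name else 0
    y=name in("carton","mat","green_basket","cream_basket")
    for k in ([vs,vs[:1],vs[1:]] if len(vs)==2 else [vs]):
        if k:
            q,e=fit(name,k,z0,yaw=y); print(name,np.round(q[:2]*1000,1),"yaw %.1f"%np.degrees(q[2]),"err %.3f"%(e/len(k)))
E
python3 m0.py
```

```text
cup top 0.65 [193. 110.] 819 [10. 25. 17.]
cup side 0.92 [319. 232.] 1227 [18. 39. 26.]
tin top 0.63 [248. 115.] 722 [ 90.  92. 104.]
tin side 0.69 [323. 301.] 1158 [ 96. 102. 111.]
carton top 0.7 [183. 178.] 750 [112.  83.  50.]
carton top 0.68 [301. 180.] 712 [102.  56.  95.]
carton top 0.26 [127. 156.] 821 [104. 101. 100.]
carton side 0.93 [251. 220.] 977 [114.  92.  58.]
carton side 0.86 [255. 352.] 1048 [85. 53. 83.]
tape top 0.79 [245. 174.] 335 [141. 127.  20.]
tape top 0.55 [298. 118.] 366 [134.  62.  11.]
tape side 0.84 [253. 297.] 455 [134. 121.  39.]
tape side 0.66 [311. 359.] 541 [135.  77.  32.]
green_basket top 0.86 [181. 272.] 2012 [ 65. 123.  13.]
green_basket side 0.6 [171. 226.] 2083 [55. 97. 25.]
green_basket side 0.26 [261. 292.] 509 [133. 121.  42.]
cream_basket top 0.45 [114. 235.] 969 [137. 130. 121.]
cream_basket side 0.94 [ 95. 255.] 1482 [99. 81. 53.]
mat top 0.81 [228. 324.] 12425 [43. 59. 80.]
mat side 0.74 [143. 275.] 7960 [41. 58. 73.]
bottle top 0.89 [128. 159.] 805 [104. 101. 100.]
bottle side 0.7 [268. 154.] 1272 [115. 116. 109.]
mug top 0.96 [116. 30
[... 696 characters left out ...]
0.0 err 0.038
green_basket [617.9  -7.3] yaw -10.0 err 0.030
green_basket [616.1  -9.3] yaw -10.1 err 0.023
cream_basket [785.5  69.5] yaw 18.3 err 1.749
cream_basket [805.4  72.3] yaw -2.9 err 0.993
cream_basket [ 565.9 -296.5] yaw -9.9 err 0.025
mat [ 532.  -141.3] yaw -9.7 err 0.376
mat [ 534.6 -139.2] yaw -9.9 err 0.352
mat [ 531.2 -142.1] yaw -9.8 err 0.390
bottle [741.1 262.9] yaw 0.0 err 0.129
bottle [742.  263.5] yaw 0.0 err 0.122
bottle [742.  260.9] yaw 0.0 err 0.132
mug [770.1 -93.4] yaw 0.0 err 0.151
mug [771.  -92.7] yaw 0.0 err 0.126
mug [769.6 -96.3] yaw 0.0 err 0.150
bowl [790.8  83.4] yaw 0.0 err 0.062
bowl [791.4  84. ] yaw 0.0 err 0.039
bowl [790.   81.4] yaw 0.0 err 0.061
```

Both cameras agree to about 2–3 mm. The top view's cream_basket detection was actually the bowl, so I'll redo that one. I'll also check a close crop of the chosen carton and tape.

```bash
python3 - <<'E'
from h import *
p=viewer.camera("top"); im=cv2.cvtColor(p["color"],cv2.COLOR_RGB2BGR)
cv2.imwrite("pics/crop1.png",cv2.resize(im[150:330,80:330],(750,540),interpolation=cv2.INTER_CUBIC))
# cream: grabcut, ROI around expected
m=np.full((384,512),cv2.GC_BGD,np.uint8); m[168:228,355:432]=cv2.GC_PR_BGD
hsv=cv2.cvtColor(im,cv2.COLOR_BGR2HSV)
col=(np.abs(hsv[...,0].astype(int)-18)<9)&(hsv[...,1]>80); m[(m==cv2.GC_PR_BGD)&col]=cv2.GC_PR_FGD
cv2.grabCut(im,m,None,np.zeros((1,65)),np.zeros((1,65)),4,cv2.GC_INIT_WITH_MASK)
mm=fillm((m&1)==1); print(mm.sum())
print(fit("cream_basket",[(p,mm)],.003,x0=[.566,-.296,-.17],yaw=True))
for nm in("cream_basket","green_basket","mat"):
    for d in viewer.tip_of(p,nm)[:2]:
        print(nm,round(d["p"],2),np.round(backproj(p,(d["point"][1],d["point"][0]),.003),4))
E
```

```text
2217.0
(array([ 0.56655498, -0.29150652, -0.16259834]), np.float64(0.04372805504700753))
cream_basket 0.98 [ 0.5577 -0.2848  0.003 ]
green_basket 0.78 [ 0.6116 -0.0125  0.003 ]
mat 0.93 [ 0.5398 -0.1384  0.003 ]
```

View pics/crop1.png

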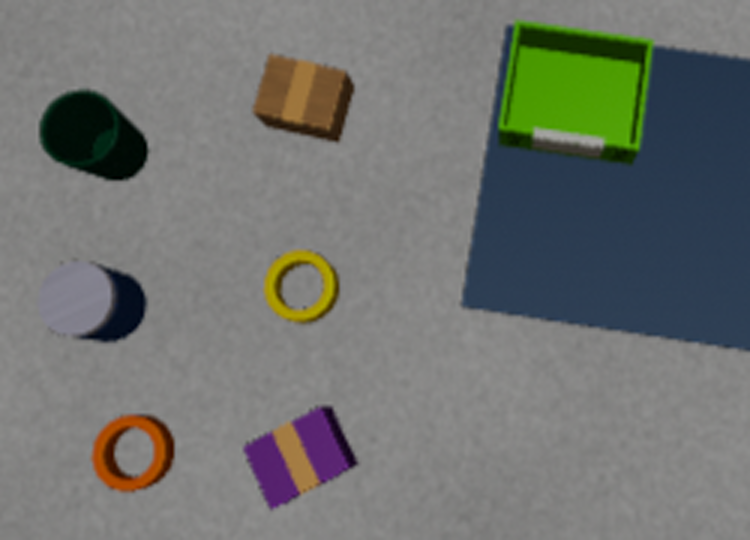

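The brown carton at crop (303,97) and the yellow tape at (302,287) are the ones wanted. Their look-alikes are purple at (300,455) and orange at (133,452). Next I'll work out the jaw direction.

```bash
cat >> h.py <<'E'
from scipy.spatial.transform import Rotation as Ro
def st():
    s=bot.get_state(); R=Ro.from_euler("xyz",s["orientation"]).as_matrix()
    print("t %.2f"%s["time"],"tcp",np.round(s["tcp_pos"]*1000,1),"fing",np.round(R[:,0],3),"jaw deg %.2f"%np.degrees(np.arctan2(R[1,1],R[0,1])),"gap %.3f"%s["finger_gap"],"F",np.round(s["wrist_force"],1),"q",np.round(s["joint_pos"],2))
E
python3 -c "
from h import *
st()"
```

```text
t 1.40 tcp [ 201.9 -511.6  200.7] fing [-0.  0. -1.] jaw deg -68.47 gap 0.999 F [ 0.6 -0.   0.5] q [-1.28  0.35  1.65  0.    1.14 -0.08]
```

Call:
{"api": "carry_out", "payload": {
  "rows": [0,0.275,0.5,0,0,0,0.1,0,0.55,1,0,0,0,0.2],
  "newtons": 15
}}

```text
time: 1.65
tcp_pos: [0.2572, -0.4104, 0.2006]
orientation: [-2.876, 1.571, 0.96]
wrist_force: [0.8, -0.3, -0.3]
finger_gap: 0.999
```

Call:
{"api": "carry_out", "payload": {
  "rows": [0,0.275,0.5,0,0,0,0.1,0,0.55,1,0,0,0,0.2]
}}

```text
time: 1.9
tcp_pos: [0.3125, -0.3101, 0.2009]
orientation: [1.399, 1.57, -0.734]
wrist_force: [0.4, 0.3, -0.1]
finger_gap: 1.001
```

Call:
{"api": "carry_out", "payload": {
  "rows": [0,0.275,0.5,0,0,0,0.1,0,0.55,1,0,0,0,0.2]
}}

```text
time: 2.15
tcp_pos: [0.3676, -0.21, 0.201]
orientation: [1.21, 1.57, -0.609]
wrist_force: [1.0, 0.2, -0.8]
finger_gap: 1.0
```

Call:
{"api": "carry_out", "payload": {
  "rows": [0,0.275,0.5,0,0,0,0,0,0.55,1,0,0,0,0.019]
}}

```text
time: 2.4
tcp_pos: [0.4226, -0.1099, 0.201]
orientation: [1.411, 1.57, -0.382]
wrist_force: [0.8, -0.0, 0.4]
finger_gap: 1.0
```

Call:
{"api": "carry_out", "payload": {
  "rows": [0,0.275,0.5,0,0,0,0,0,0.55,1,0,0,0,0]
}}

```text
time: 2.65
tcp_pos: [0.4777, -0.0097, 0.201]
orientation: [1.577, 1.57, -0.217]
wrist_force: [0.4, -1.0, -0.2]
finger_gap: 1.001
```

Call:
{"api": "carry_out", "payload": {
  "rows": [0,0.275,0.5,0,0,0,0,0,0.55,1,0,0,0,0]
}}

```text
time: 2.9
tcp_pos: [0.5326, 0.0903, 0.2009]
orientation: [1.688, 1.57, -0.105]
wrist_force: [0.1, -1.2, -0.3]
finger_gap: 1.004
```

Call:
{"api": "carry_out", "payload": {
  "rows": [0,0.44,0.5,0,0,0,0,0,0.876,1,0,0,0,0]
}}

```text
time: 3.15
tcp_pos: [0.6153, 0.1843, 0.2008]
orientation: [1.731, 1.57, -0.062]
wrist_force: [0.5, -1.1, 0.9]
finger_gap: 1.001
```

Call:
{"api": "carry_out", "payload": {
  "rows": [0,0,0.203,-0.4,0,0,0,0,0,0.203,-0.85,0,0,0]
}}

```text
time: 3.4
tcp_pos: [0.6146, 0.2045, 0.1147]
orientation: [2.139, 1.57, 0.348]
wrist_force: [1.3, -0.7, -0.3]
finger_gap: 1.001
```

```bash
python3 - <<'E'
from h import *
st()
p=viewer.camera("side"); im=cv2.cvtColor(p["color"],cv2.COLOR_RGB2BGR)
cv2.imwrite("pics/s2.png",cv2.resize(im,(768,576)))
E
```

```text
t 3.40 tcp [614.6 204.5 114.7] fing [ 0.001  0.    -1.   ] jaw deg -12.64 gap 1.001 F [ 1.3 -0.7 -0.3] q [0.25 0.62 1.46 0.   1.07 0.47]
```

View pics/s2.png

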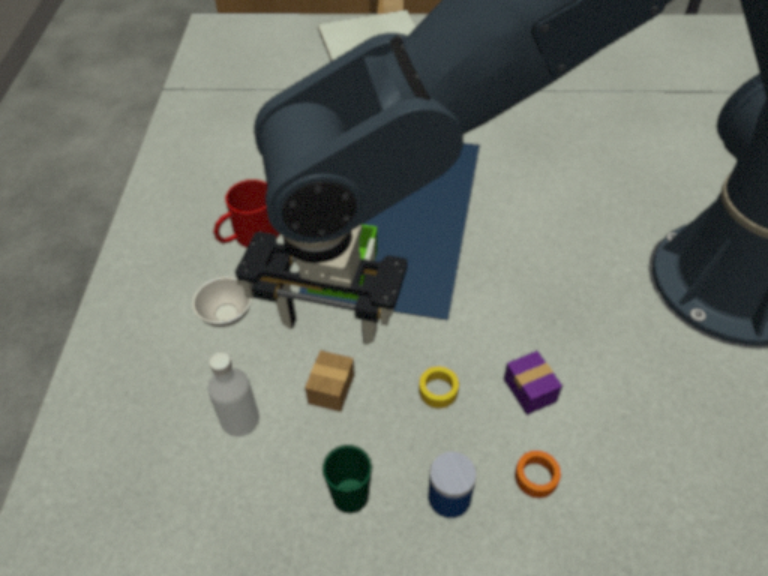

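The jaws, at about (330,310), straddle the carton's position along x and are still above it. The bottle at (235,400) is clear.

Call:
{"api": "carry_out", "payload": {
  "rows": [0,0.056,0.061,-0.4,0,0,0,0,0.056,0.061,-0.8,0,0,0,0,0.056,0.061,-0.98,0,0,0,0,0.056,0.061,-0.98,0,0,0]
}}

```text
time: 3.95
tcp_pos: [0.6197, 0.2086, 0.0177]
orientation: [-1.116, 1.57, -2.909]
wrist_force: [-0.4, -1.2, 0.2]
finger_gap: 1.005
```

Call:
{"api": "carry_out", "payload": {
  "rows": [200,0,0,0,0,0,0,200,0,0,0,0,0,0,200,0,0,0,0,0,0,200,0,0,0,0,0,0,200,0,0,0,0,0,0,200,0,0,0,0,0,0],
  "newtons": 15
}}

```text
time: 4.7
tcp_pos: [0.6199, 0.2088, 0.0179]
orientation: [2.236, 1.571, 0.443]
wrist_force: [-0.8, -0.4, 2.0]
finger_gap: 0.535
```

```bash
python3 -c "
from h import *
st()"
```

```text
t 4.70 tcp [619.9 208.8  17.9] fing [ 0.  0. -1.] jaw deg -12.75 gap 0.535 F [-0.8 -0.4  2. ] q [0.25 0.75 1.48 0.   0.91 0.48]
```

Call:
{"api": "carry_out", "payload": {
  "rows": [200,0,0,0.4,0,0,0,200,0,-0.3,0.8,0,0,0,200,0,-0.6,1,0,0,0,200,0,-1,1,0,0,0.03]
}}

```text
time: 5.2
tcp_pos: [0.6206, 0.1084, 0.1194]
orientation: [1.86, 1.568, 0.116]
wrist_force: [1.4, -0.4, -2.7]
finger_gap: 0.539
```

Call:
{"api": "carry_out", "payload": {
  "rows": [200,-0.05,-0.5,0,0,0,0,200,-0.1,-1,0,0,0,0]
}}

```text
time: 5.45
tcp_pos: [0.6094, 0.0074, 0.1175]
orientation: [-1.37, 1.571, -3.116]
wrist_force: [0.8, 0.1, -1.6]
finger_gap: 0.534
```

Call:
{"api": "carry_out", "payload": {
  "rows": [200,-0.05,-0.5,0,0,0,0,200,-0.1,-1,0,0,0,0,200,-0.1,-1,0,0,0,0,200,-0.1,-1,0,0,0,0]
}}

```text
time: 5.95
tcp_pos: [0.5997, -0.0909, 0.1175]
orientation: [-2.068, 1.57, 2.468]
wrist_force: [0.7, 0.5, -2.3]
finger_gap: 0.534
```

```bash
python3 - <<'E'
from h import *
st()
p=viewer.camera("side"); im=cv2.cvtColor(p["color"],cv2.COLOR_RGB2BGR)
cv2.imwrite("pics/s3.png",cv2.resize(im[20:270,150:400],(700,700))[:600])
E
```

```text
t 5.95 tcp [599.7 -90.9 117.5] fing [-0.  0. -1.] jaw deg -10.08 gap 0.534 F [ 0.7  0.5 -2.3] q [-0.23  0.54  1.57  0.    1.02 -0.05]
```

View pics/s3.png

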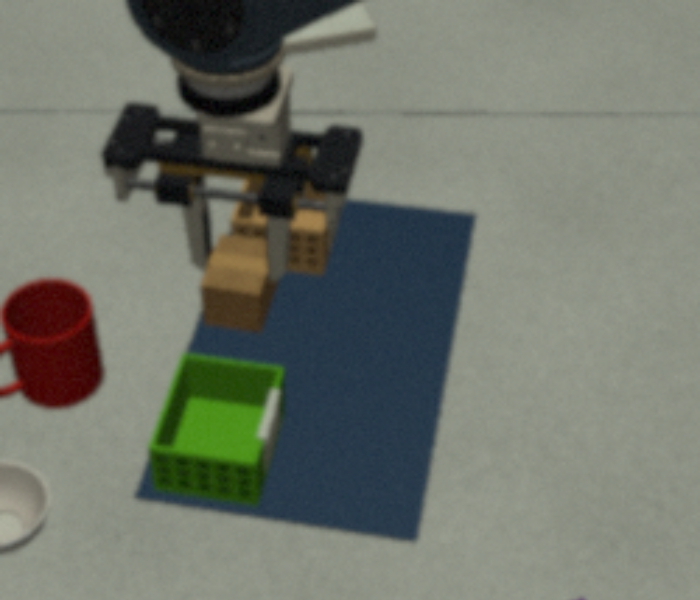

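The carton is held at about (240,280) in the crop, upright, with the green basket at (220,430) and the cream one behind. Now I'll move over the midpoint and lower it.

Call:
{"api": "carry_out", "payload": {
  "rows": [200,-0.084,-0.4,0,0,0,0,200,-0.084,-0.621,-0.3,0,0,0,200,-0.084,-0.621,-0.6,0,0,0,200,-0.084,-0.621,-0.8,0,0,0,200,-0.084,-0.621,-0.8,0,0,0]
}}

```text
time: 6.62
tcp_pos: [0.5909, -0.1521, 0.0366]
orientation: [-1.736, 1.568, 2.802]
wrist_force: [-0.1, 0.3, -2.0]
finger_gap: 0.535
```

```bash
python3 - <<'E'
from h import *
st()
E
```

```text
t 6.62 tcp [ 590.9 -152.1   36.6] fing [-0.002  0.001 -1.   ] jaw deg -9.99 gap 0.535 F [-0.1  0.3 -2. ] q [-0.33  0.66  1.61  0.    0.88 -0.15]
```

Call:
{"api": "carry_out", "payload": {
  "rows": [200,0.004,-0.009,-0.1,0,0,0,200,0.004,-0.009,-0.154,0,0,0,200,0.004,-0.009,-0.154,0,0,0,200,0.004,-0.009,-0.154,0,0,0]
}}

```text
time: 7.12
tcp_pos: [0.5921, -0.1543, 0.0227]
orientation: [1.441, 1.57, -0.306]
wrist_force: [0.5, 0.6, -1.8]
finger_gap: 0.535
```

Call:
{"api": "carry_out", "payload": {
  "rows": [200,-0.004,0.01,-0.012,0,0,0,200,-0.004,0.01,-0.015,0,0,0,200,-0.004,0.01,-0.015,0,0,0]
}}

```text
time: 7.5
tcp_pos: [0.5915, -0.1533, 0.021]
orientation: [1.197, 1.571, -0.549]
wrist_force: [-0.6, -0.7, 0.0]
finger_gap: 0.533
```

```bash
python3 - <<'E'
from h import *
st()
E
```

```text
t 7.50 tcp [ 591.5 -153.3   21. ] fing [ 0. -0. -1.] jaw deg -10.06 gap 0.533 F [-0.6 -0.7  0. ] q [-0.33  0.68  1.61 -0.    0.85 -0.15]
```

Contact is light, so I'll release and lift.

Call:
{"api": "carry_out", "payload": {
  "rows": [60,0,0,0,0,0,0,60,0,0,0,0,0,0,60,0,0,0,0,0,0,0,0,0,0.3,0,0,0,0,0,0,0.8,0,0,0,0,0,0.4,1,0,0,0,0,-0.3,1,1,0,0,0]
}}

```text
time: 8.38
tcp_pos: [0.5651, -0.057, 0.1227]
orientation: [1.596, 1.566, -0.153]
wrist_force: [0.2, 0.7, -0.1]
finger_gap: 1.001
```

Call:
{"api": "carry_out", "payload": {
  "rows": [0,-0.3,0.5,0,0,0,0,0,-0.5,1,0,0,0,0]
}}

```text
time: 8.62
tcp_pos: [0.5122, 0.0441, 0.121]
orientation: [2.121, 1.571, 0.375]
wrist_force: [0.7, 0.9, 0.1]
finger_gap: 1.0
```

Call:
{"api": "carry_out", "payload": {
  "rows": [0,-0.2,0.5,0,0,0,0,0,-0.4,1,0,0,0,0]
}}

```text
time: 8.88
tcp_pos: [0.4728, 0.1442, 0.1211]
orientation: [2.061, 1.57, 0.315]
wrist_force: [1.0, 0.4, 0.2]
finger_gap: 0.998
```

```bash
cat > look.py <<'E'
from h import *
import sys
tag=sys.argv[1]; st()
G=lambda v:np.mean(v,axis=0)
def chk(items):
    P={n:viewer.camera(n) for n in("top","side")}
    for n in P:
        im=cv2.cvtColor(P[n]["color"],cv2.COLOR_RGB2BGR); cv2.imwrite(f"pics/{n}{tag}.png",cv2.resize(im,(768,576),interpolation=cv2.INTER_CUBIC))
    for it in items:
        name,x,y,z=it.split(","); x,y,z=float(x)/1000,float(y)/1000,float(z)/1000
        yaw=name in("carton","green_basket","cream_basket")
        for n in P:
            L=[d for d in viewer.silhouettes(P[n],name) if d["p"]>.2 and d["mask"].sum()>20]
            e=proj(P[n],[[x,y,z+MODEL[name][:,2].max()/2]])[0]
            L=[d for d in L if np.hypot(d["point"][1]-e[0],d["point"][0]-e[1])<25]
            if not L: print(name,n,"none"); continue
            q,er=fit(name,[(P[n],fillm(L[0]["mask"]))],z,x0=[x,y,-.1745],yaw=yaw)
            print(name,n,np.round(q[:2]*1000,1),"yaw %.1f"%np.degrees(q[2]),"err %.3f"%er)
chk(sys.argv[2:])
E
python3 look.py 4 carton,591,-151,3 green_basket,617,-8,3 cream_basket,566,-294,3
```

```text
t 8.88 tcp [472.8 144.2 121.1] fing [ 0.001  0.    -1.   ] jaw deg -10.07 gap 0.998 F [1.  0.4 0.2] q [0.2  0.36 1.87 0.   0.92 0.38]
carton top none
carton side [ 588.3 -155.7] yaw -6.0 err 0.228
green_basket top [618.   -6.8] yaw -9.9 err 0.029
green_basket side [616.5  -9.7] yaw -8.3 err 0.106
cream_basket top [ 568.7 -292. ] yaw -9.5 err 0.026
cream_basket side [ 566.8 -296.5] yaw -8.2 err 0.039
```

View pics/top4.png

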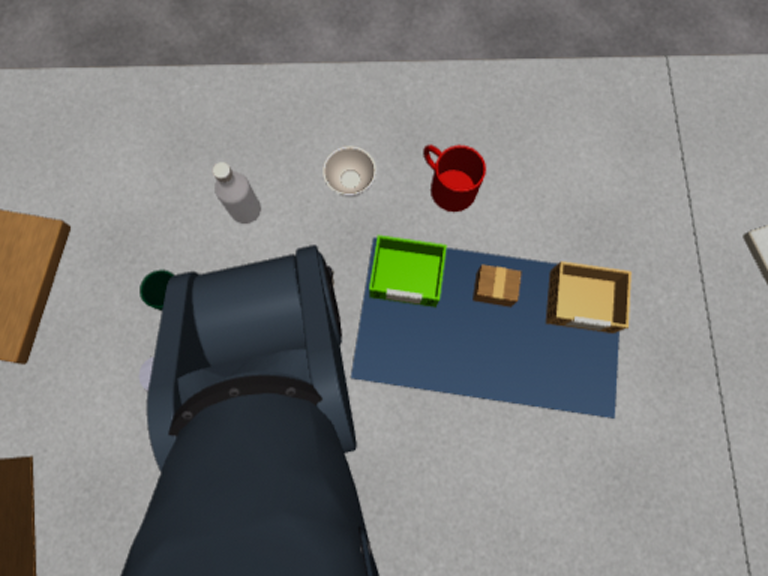

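View pics/side4.png

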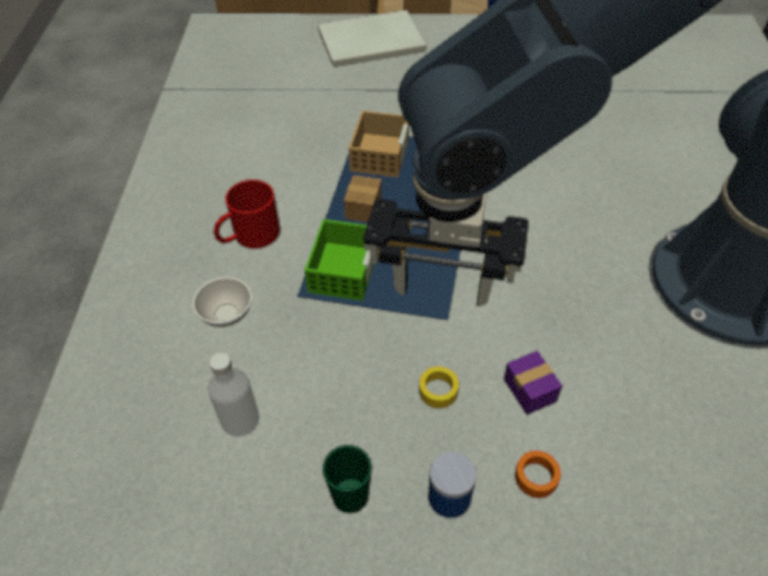

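The top view shows the carton at (498,285), between the baskets. The network missed it there, so I'll segment it by colour and fit again.

```bash
cat >> h.py <<'E'
def gc(p,roi,test,it=4):
    """roi r0,r1,c0,c1 in raw px; test(rgb float)->bool seeds"""
    im=cv2.cvtColor(p["color"],cv2.COLOR_RGB2BGR); c=p["color"].astype(float)
    m=np.full((384,512),cv2.GC_BGD,np.uint8); r0,r1,c0,c1=roi
    s=np.zeros((384,512),bool); s[r0:r1,c0:c1]=True; m[s]=cv2.GC_PR_BGD; m[s&test(c)]=cv2.GC_PR_FGD
    cv2.grabCut(im,m,None,np.zeros((1,65)),np.zeros((1,65)),it,cv2.GC_INIT_WITH_MASK); return fillm((m&1)==1)
brown=lambda c:c[...,0]>c[...,2]+12
E
python3 - <<'E'
from h import *
for n,roi in (("top",(168,210,305,358)),):
    p=viewer.camera(n); m=gc(p,roi,brown); print(m.sum())
    for i in range(1):
        q,e=fit("carton",[(p,m)],.003,x0=[.592,-.151,-.17],yaw=True); print(n,q[:2]*1000,np.degrees(q[2]),e)
    m2=(brown(p["color"].astype(float))); z=np.zeros_like(m2); z[168:210,305:358]=m2[168:210,305:358]; m=fillm(z); print(m.sum())
    q,e=fit("carton",[(p,m)],.003,x0=[.592,-.151,-.17],yaw=True); print(n,q[:2]*1000,np.degrees(q[2]),e)
E
```

```text
721.0
top [ 592.19726277 -150.10786883] -10.406129721576978 0.04722743466318566
710.0
top [ 592.09920655 -151.2030527 ] -11.57670290779845 0.05822700911350456
```

The carton sits within about 1 mm of the midpoint and about 1° of square. Tape next.

Call:
{"api": "carry_out", "payload": {
  "rows": [0,-0.047,0.5,0,0,0,0,0,-0.047,0.67,-0.4,0,0,0,0,-0.047,0.67,-0.8,0,0,0,0,-0.047,0.67,-0.8,0,0,0]
}}

```text
time: 9.82
tcp_pos: [0.4675, 0.2087, 0.0389]
orientation: [-1.057, 1.566, -2.804]
wrist_force: [0.2, 0.3, -0.6]
finger_gap: 1.001
```

```bash
python3 - <<'E'
from h import *
st()
p=viewer.camera("side"); im=cv2.cvtColor(p["color"],cv2.COLOR_RGB2BGR)
cv2.imwrite("pics/s5.png",cv2.resize(im[150:350,200:400],(600,600),interpolation=cv2.INTER_CUBIC))
E
```

```text
t 9.82 tcp [467.5 208.7  38.9] fing [-0.005 -0.002 -1.   ] jaw deg -10.10 gap 1.001 F [ 0.2  0.3 -0.6] q [ 0.33  0.52  1.87 -0.    0.76  0.51]
```

View pics/s5.png

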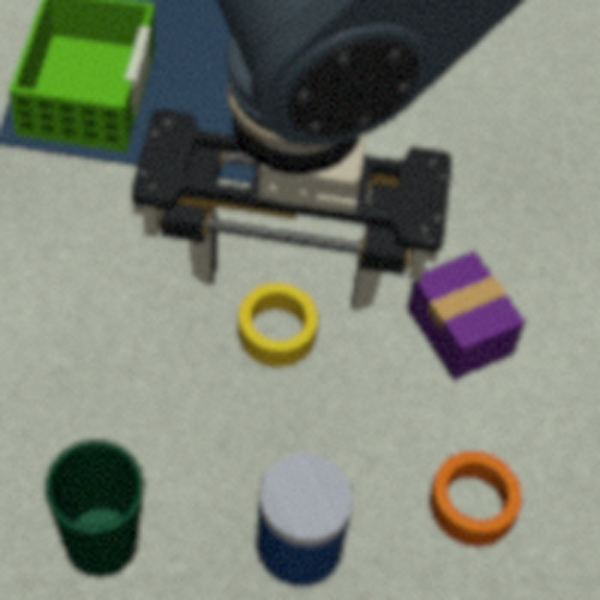

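The jaws at (280,270) straddle the yellow tape at (278,322), and the purple carton is clear.

Call:
{"api": "carry_out", "payload": {
  "rows": [0,0.006,0.022,-0.2,0,0,0,0,0.006,0.022,-0.27,0,0,0,0,0.006,0.022,-0.27,0,0,0]
}}

```text
time: 10.25
tcp_pos: [0.4699, 0.2118, 0.0147]
orientation: [2.119, 1.57, 0.372]
wrist_force: [-0.3, 0.6, 0.1]
finger_gap: 1.0
```

Call:
{"api": "carry_out", "payload": {
  "rows": [220,0,0,0,0,0,0,220,0,0,0,0,0,0,220,0,0,0,0,0,0,220,0,0,0,0,0,0,220,0,0,0,0,0,0],
  "newtons": 12
}}

```text
time: 10.88
tcp_pos: [0.4694, 0.2119, 0.0139]
orientation: [-1.091, 1.571, -2.837]
wrist_force: [-0.5, -0.3, -0.4]
finger_gap: 0.514
```

```bash
python3 -c "
from h import *
st()"
```

```text
t 10.88 tcp [469.4 211.9  13.9] fing [-0. -0. -1.] jaw deg -10.06 gap 0.514 F [-0.5 -0.3 -0.4] q [0.33 0.57 1.87 0.   0.7  0.51]
```

```bash
python3 - <<'E'
from h import *
st()
p=viewer.camera("side"); im=cv2.cvtColor(p["color"],cv2.COLOR_RGB2BGR)
cv2.imwrite("pics/s6.png",cv2.resize(im[200:320,230:370],(700,600),interpolation=cv2.INTER_CUBIC))
st()
E
```

```text
t 10.88 tcp [469.4 211.9  13.9] fing [-0. -0. -1.] jaw deg -10.06 gap 0.514 F [-0.5 -0.3 -0.4] q [0.33 0.57 1.87 0.   0.7  0.51]
t 10.93 tcp [469.4 211.9  13.8] fing [-0. -0. -1.] jaw deg -10.05 gap 0.466 F [-0.5  0.3  0.8] q [ 0.33  0.57  1.87 -0.    0.7   0.51]
```

View pics/s6.png

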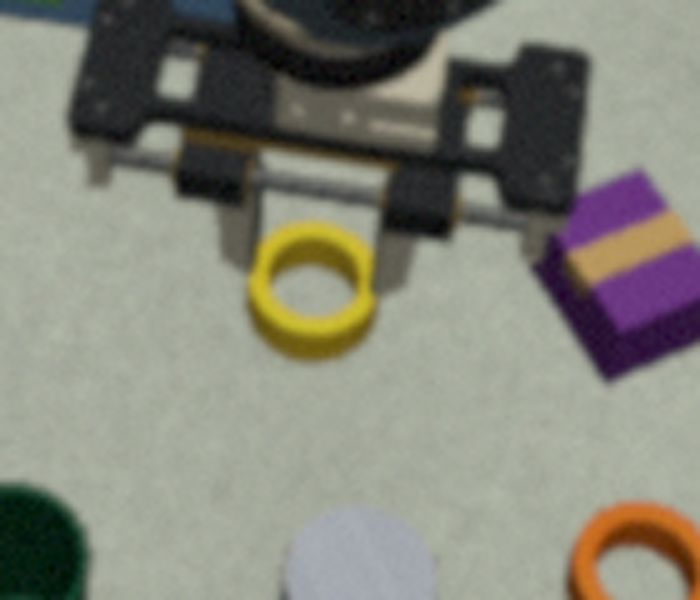

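The gap is still shrinking: the jaws grip on the tape's near-robot side and are squeezing it out. I'll open, back up and measure again.

Call:
{"api": "carry_out", "payload": {
  "rows": [0,0,0,0,0,0,0,0,0,0,0,0,0,0,0,0,0,0,0,0,0,0,0,0,0.3,0,0,0,0,0,0,0.8,0,0,0,0,0,-0.6,1,0,0,0,0,0,-1,1,0,0,0]
}}

```text
time: 11.8
tcp_pos: [0.47, 0.1106, 0.1155]
orientation: [1.836, 1.568, 0.09]
wrist_force: [0.7, 0.4, -0.5]
finger_gap: 0.996
```

Call:
{"api": "carry_out", "payload": {
  "rows": [0,0,-0.6,0,0,0,0,0,0,-1,0,0,0,0]
}}

```text
time: 12.05
tcp_pos: [0.4692, 0.0099, 0.114]
orientation: [1.426, 1.57, -0.321]
wrist_force: [0.1, 1.2, -0.1]
finger_gap: 1.003
```

```bash
python3 look.py 7 tape,468,211,0 tin,457,366,0 cup,583,367,0
```

```text
t 12.05 tcp [469.2   9.9 114. ] fing [ 0. -0. -1.] jaw deg -10.10 gap 1.003 F [ 0.1  1.2 -0.1] q [-0.08  0.33  1.94 -0.    0.88  0.1 ]
tape top [469.4 212.5] yaw -10.0 err 0.055
tape side [467.9 209.7] yaw -10.0 err 0.035
tin top [458.4 367.3] yaw -10.0 err 0.071
tin side [457.1 365.7] yaw -10.0 err 0.054
cup top [584.3 368.6] yaw -10.0 err 0.063
cup side [583.2 365.8] yaw -10.0 err 0.077
```

View pics/top7.png

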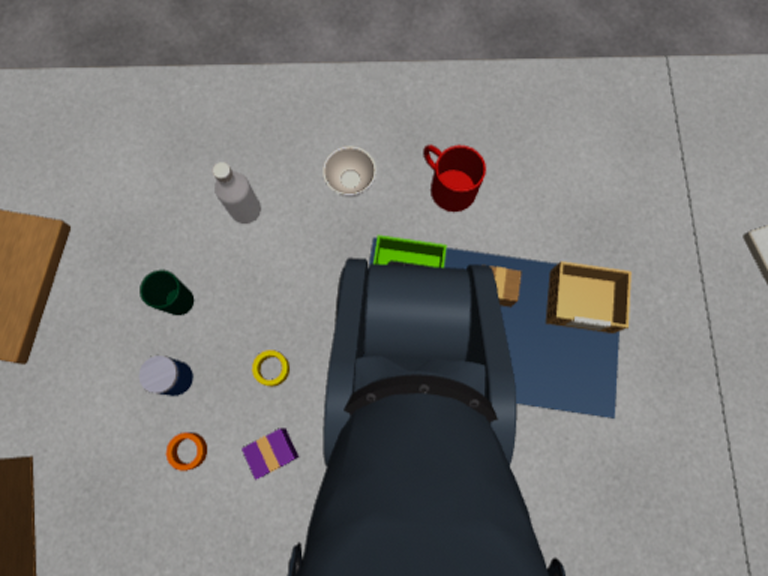

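View pics/side7.png

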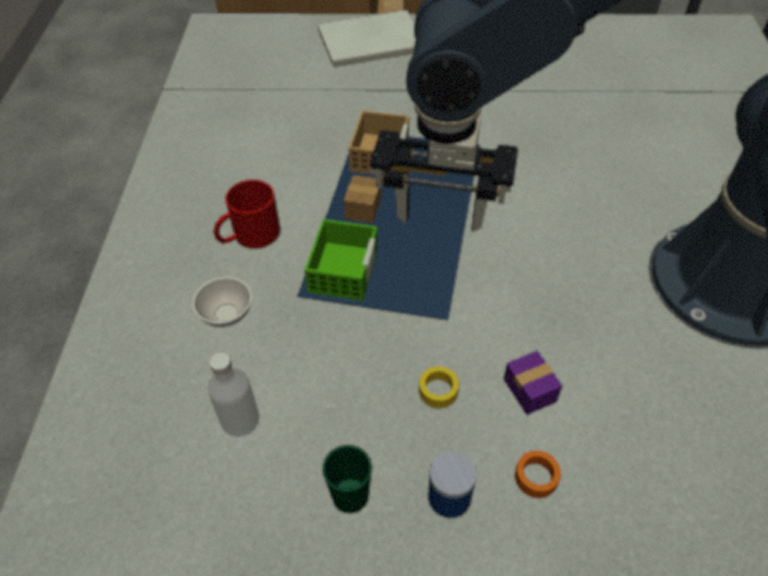

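```bash
python3 - <<'E'
from h import *
p=viewer.camera("side")
j=np.array([np.cos(np.radians(-10.1)),np.sin(np.radians(-10.1)),0])
def tips(t,half,dz=-8): return proj(p,[np.array(t)/1e3+s*half*j+[0,0,dz/1e3] for s in(1,-1)])
print("s5 pred raw",tips([467.5,208.7,38.9],.055), "seen (268,244),(321,253)")
print("s6 pred raw",tips([469.4,211.9,13.9],.035), "seen tips ~", 230+250/5,200+270/5,230+390/5,200+290/5)
print("s7 pred",tips([469.2,9.9,114.],.055),"seen",402/1.5,222/1.5,478/1.5,230/1.5)
print("tape bottom ends",proj(p,[np.array([.4686,.2111,0])+s*.028*j for s in(1,-1)])) 
E
ls pics
```

```text
s5 pred raw [[266.51462134 247.64500735]
 [319.05639079 256.60800981]] seen (268,244),(321,253)
s6 pred raw [[274.78371015 256.83432442]
 [307.61612711 262.51530939]] seen tips ~ 280.0 254.0 308.0 258.0
s7 pred [[267.13835493 153.8506282 ]
 [316.20997454 160.77184752]] seen 268.0 148.0 318.6666666666667 153.33333333333334
tape bottom ends [[278.34117536 258.52549429]
 [304.47553402 263.05632957]]
crop1.png
s2.png
s3.png
s5.png
s6.png
side0.png
side4.png
side7.png
top0.png
top4.png
top7.png
```

```bash
python3 - <<'E'
from h import *
p=viewer.camera("side"); im=cv2.cvtColor(p["color"],cv2.COLOR_RGB2BGR)
s=bot.get_state(); T=s["tcp_pos"]; R=Ro.from_euler("xyz",s["orientation"]).as_matrix()
r0,c0,k=85,240,7
a=cv2.resize(im[r0:r0+85,c0:c0+110],None,fx=k,fy=k,interpolation=cv2.INTER_CUBIC)
for dx,col in((.008,(0,0,255)),(-.011,(0,255,0)),(-.076,(255,0,0))):
    for h in(-.0465,.0465):
      for w in (-.0075,.0075):
        u=proj(p,T+R@np.array([dx,h,w]))[0]; cv2.circle(a,(int((u[0]+.5-c0)*k),int((u[1]+.5-r0)*k)),4,col,-1)
cv2.imwrite("pics/s8.png",a)
E
```

```text
(no output)
```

View pics/s8.png

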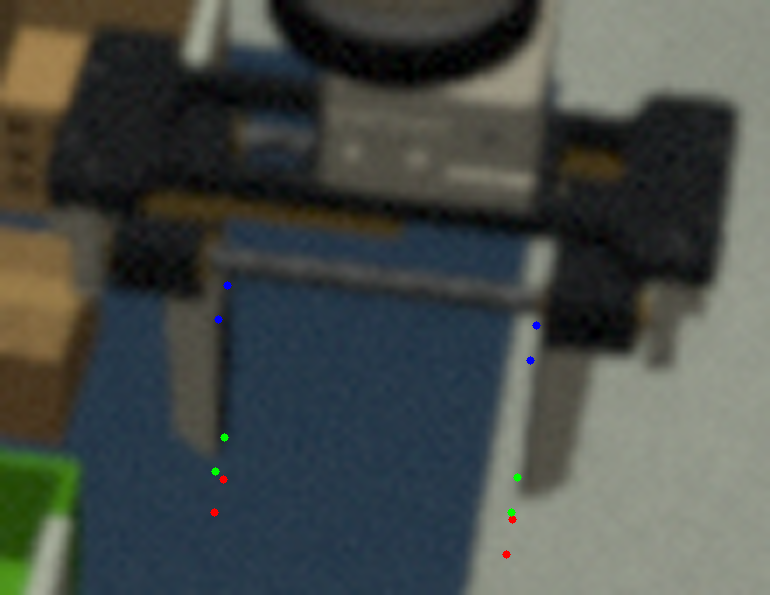

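The predicted tips (red, at (214,512) and (506,554)) lie well below the real ones at (215,455) and (522,495). The real fingertips are therefore about 20–26 mm higher than reported TCP z − 8 mm. That means the jaws closed above the tape, and the tape didn't move: it still fits at (468.6, 211.1). I'll go lower this time.

Call:
{"api": "carry_out", "payload": {
  "rows": [0,0,0.5,0,0,0,0,0,0,1,0,0,0,0]
}}

```text
time: 12.8
tcp_pos: [0.4694, 0.1134, 0.1139]
orientation: [1.987, 1.571, 0.24]
wrist_force: [1.1, -0.9, -0.5]
finger_gap: 0.999
```

Call:
{"api": "carry_out", "payload": {
  "rows": [0,0,0.5,0,0,0,0,0,0,1,-0.2,0,0,0,0,0,1,-0.6,0,0,0,0,0,1,-0.95,0,0,0,0,0,1,-0.95,0,0,0]
}}

```text
time: 13.42
tcp_pos: [0.4677, 0.2119, 0.0171]
orientation: [-1.06, 1.566, -2.806]
wrist_force: [0.2, -0.5, 0.3]
finger_gap: 1.0
```

```bash
python3 - <<'E'
from h import *
st()
E
```

```text
t 13.43 tcp [467.7 211.9  17.1] fing [-0.004 -0.001 -1.   ] jaw deg -10.01 gap 1.000 F [ 0.2 -0.5  0.3] q [ 0.33  0.56  1.87 -0.    0.71  0.51]
```

Call:
{"api": "carry_out", "payload": {
  "rows": [0,0.005,-0.005,-0.1,0,0,0,0,0.005,-0.005,-0.17,0,0,0,0,0.005,-0.005,-0.17,0,0,0]
}}

```text
time: 13.8
tcp_pos: [0.47, 0.2114, 0.002]
orientation: [2.165, 1.571, 0.418]
wrist_force: [0.4, 0.3, -0.4]
finger_gap: 0.999
```

```bash
python3 - <<'E'
from h import *
st()
p=viewer.camera("side"); im=cv2.cvtColor(p["color"],cv2.COLOR_RGB2BGR)
cv2.imwrite("pics/s9.png",cv2.resize(im[200:320,230:370],(700,600),interpolation=cv2.INTER_CUBIC))
E
```

```text
t 13.80 tcp [470.  211.4   2. ] fing [ 0.  0. -1.] jaw deg -10.07 gap 0.999 F [ 0.4  0.3 -0.4] q [0.33 0.59 1.88 0.   0.68 0.51]
```

View pics/s9.png

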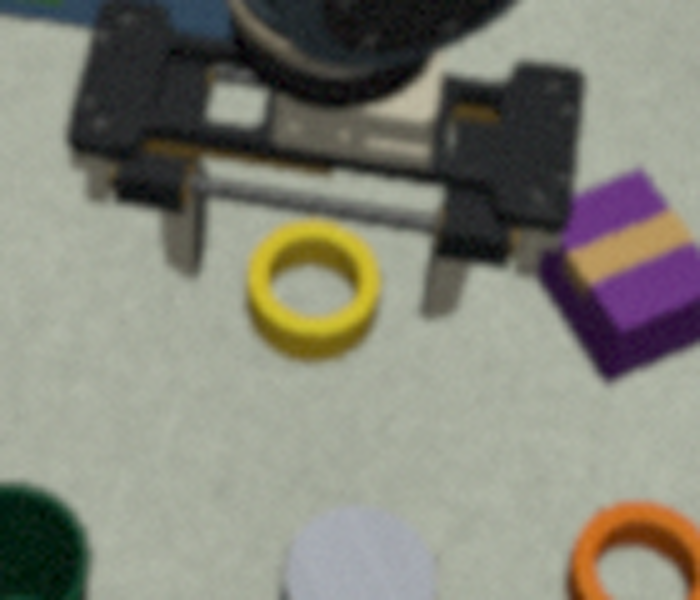

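There is no contact at reported z = 2 mm, and the tips at (195,275) and (435,318) are still about 15 mm above the table, which confirms the offset. I'll go down another 7 mm and grip.

Call:
{"api": "carry_out", "payload": {
  "rows": [0,-0.01,0,-0.04,0,0,0,0,-0.01,0,-0.07,0,0,0,255,-0.01,0,-0.07,0,0,0,255,-0.01,0,-0.07,0,0,0,255,-0.01,0,-0.07,0,0,0,255,-0.01,0,-0.07,0,0,0,255,-0.01,0,-0.07,0,0,0,255,-0.01,0,-0.07,0,0,0],
  "newtons": 12
}}

```text
time: 14.85
tcp_pos: [0.4689, 0.2114, -0.0051]
orientation: [2.224, 1.571, 0.477]
wrist_force: [0.6, 0.2, 1.0]
finger_gap: 0.597
```

```bash
python3 - <<'E'
from h import *
st()
p=viewer.camera("side"); im=cv2.cvtColor(p["color"],cv2.COLOR_RGB2BGR)
cv2.imwrite("pics/s10.png",cv2.resize(im[200:320,230:370],(700,600),interpolation=cv2.INTER_CUBIC)); st()
E
```

```text
t 14.85 tcp [468.9 211.4  -5.1] fing [ 0.  0. -1.] jaw deg -10.06 gap 0.597 F [0.6 0.2 1. ] q [0.33 0.6  1.88 0.   0.66 0.51]
t 14.90 tcp [468.9 211.4  -5.1] fing [ 0.  0. -1.] jaw deg -10.06 gap 0.594 F [ 0.3 -0.5  1.1] q [0.33 0.6  1.88 0.   0.66 0.51]
```

View pics/s10.png

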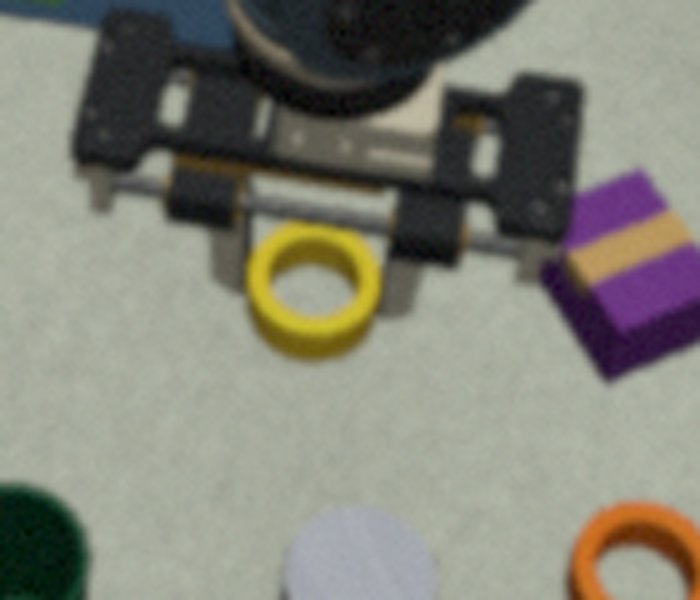

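The grip is right: the opening is 55 mm on the 56 mm roll. Now I'll carry it to the carton.

Call:
{"api": "carry_out", "payload": {
  "rows": [255,0,0,0.3,0,0,0,255,0,0,0.7,0,0,0,255,0.1,-0.4,1,0,0,0,255,0.2,-0.9,1,0,0,0]
}}

```text
time: 15.4
tcp_pos: [0.4904, 0.1211, 0.097]
orientation: [1.899, 1.566, 0.155]
wrist_force: [1.1, 0.2, -1.1]
finger_gap: 0.595
```

Call:
{"api": "carry_out", "payload": {
  "rows": [255,0.15,-0.5,0.2,0,0,0,255,0.3,-1,0.3,0,0,0]
}}

```text
time: 15.65
tcp_pos: [0.5194, 0.0198, 0.1258]
orientation: [1.717, 1.57, -0.029]
wrist_force: [0.9, -0.1, -0.7]
finger_gap: 0.594
```

Call:
{"api": "carry_out", "payload": {
  "rows": [255,0.25,-0.5,0,0,0,0,255,0.5,-1,0,0,0,0,255,0.5,-1,0,0,0,0]
}}

```text
time: 16.02
tcp_pos: [0.5698, -0.0816, 0.1245]
orientation: [1.103, 1.57, -0.647]
wrist_force: [0.1, 0.0, -0.3]
finger_gap: 0.597
```

```bash
python3 - <<'E'
from h import *
st()
p=viewer.camera("side"); im=cv2.cvtColor(p["color"],cv2.COLOR_RGB2BGR)
cv2.imwrite("pics/s11.png",cv2.resize(im[60:230,180:380],(706,600),interpolation=cv2.INTER_CUBIC)); st()
E
```

```text
t 16.02 tcp [569.8 -81.6 124.5] fing [ 0.001 -0.    -1.   ] jaw deg -10.26 gap 0.597 F [ 0.1  0.  -0.3] q [-0.22  0.48  1.66 -0.    1.   -0.04]
t 16.07 tcp [568.9 -79.7 124.4] fing [-0.001  0.    -1.   ] jaw deg -10.19 gap 0.596 F [-1.4  0.9 -0.9] q [-0.22  0.48  1.66  0.    1.   -0.04]
```

View pics/s11.png

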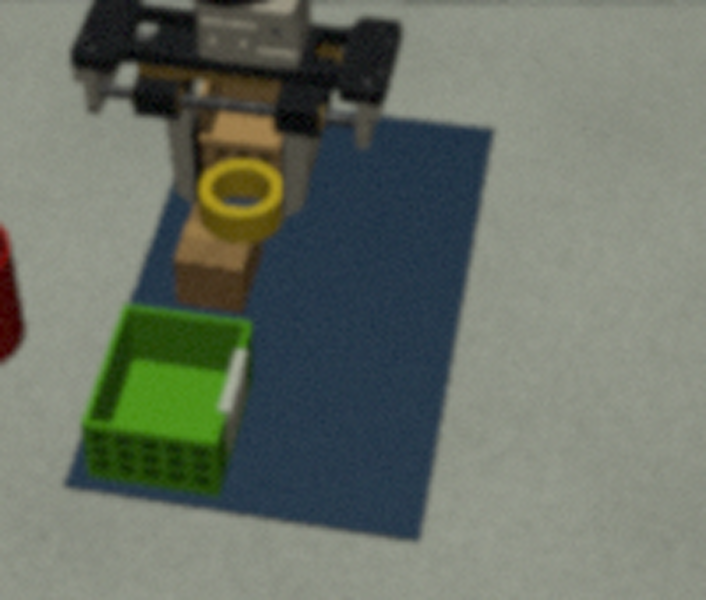

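The tape is held level at (240,195), with the carton beyond it at (215,270). Moving over the carton and down in stages.

Call:
{"api": "carry_out", "payload": {
  "rows": [255,0.1,-0.4,0,0,0,0,255,0.226,-0.718,0,0,0,0,255,0.226,-0.718,-0.4,0,0,0,255,0.226,-0.718,-0.66,0,0,0,255,0.226,-0.718,-0.66,0,0,0]
}}

```text
time: 16.7
tcp_pos: [0.59, -0.1488, 0.0572]
orientation: [-1.741, 1.567, 2.797]
wrist_force: [-0.3, 0.0, -0.1]
finger_gap: 0.597
```

```bash
python3 -c "
from h import *
st()"
```

```text
t 16.70 tcp [ 590.  -148.8   57.2] fing [-0.004  0.001 -1.   ] jaw deg -10.00 gap 0.597 F [-0.3  0.  -0.1] q [-0.32  0.63  1.6   0.    0.92 -0.15]
```

Call:
{"api": "carry_out", "payload": {
  "rows": [255,0.01,-0.025,-0.06,0,0,0,255,0.01,-0.025,-0.11,0,0,0,255,0.01,-0.025,-0.11,0,0,0,255,0.01,-0.025,-0.11,0,0,0]
}}

```text
time: 17.2
tcp_pos: [0.5927, -0.1529, 0.0482]
orientation: [1.472, 1.57, -0.274]
wrist_force: [-0.4, 0.5, -0.4]
finger_gap: 0.597
```

```bash
python3 -c "
from h import *
st()"
```

```text
t 17.20 tcp [ 592.7 -152.9   48.2] fing [ 0.001 -0.    -1.   ] jaw deg -10.06 gap 0.597 F [-0.4  0.5 -0.4] q [-0.33  0.64  1.6   0.    0.9  -0.15]
```

Call:
{"api": "carry_out", "payload": {
  "rows": [255,-0.01,0.012,-0.03,0,0,0,255,-0.01,0.012,-0.045,0,0,0,255,-0.01,0.012,-0.045,0,0,0,255,-0.01,0.012,-0.045,0,0,0]
}}

```text
time: 17.7
tcp_pos: [0.5916, -0.1517, 0.0434]
orientation: [1.133, 1.571, -0.613]
wrist_force: [-0.5, -0.2, -0.8]
finger_gap: 0.598
```

```bash
python3 - <<'E'
from h import *
st()
p=viewer.camera("side"); im=cv2.cvtColor(p["color"],cv2.COLOR_RGB2BGR)
cv2.imwrite("pics/s12.png",cv2.resize(im[60:230,180:380],(706,600),interpolation=cv2.INTER_CUBIC)); st()
E
```

```text
t 17.70 tcp [ 591.6 -151.7   43.4] fing [ 0. -0. -1.] jaw deg -10.06 gap 0.598 F [-0.5 -0.2 -0.8] q [-0.33  0.65  1.6  -0.    0.89 -0.15]
t 17.75 tcp [ 591.5 -151.7   43.3] fing [-0.  0. -1.] jaw deg -10.06 gap 0.596 F [ 0.1  0.5 -0.4] q [-0.33  0.65  1.6   0.    0.89 -0.15]
```

View pics/s12.png

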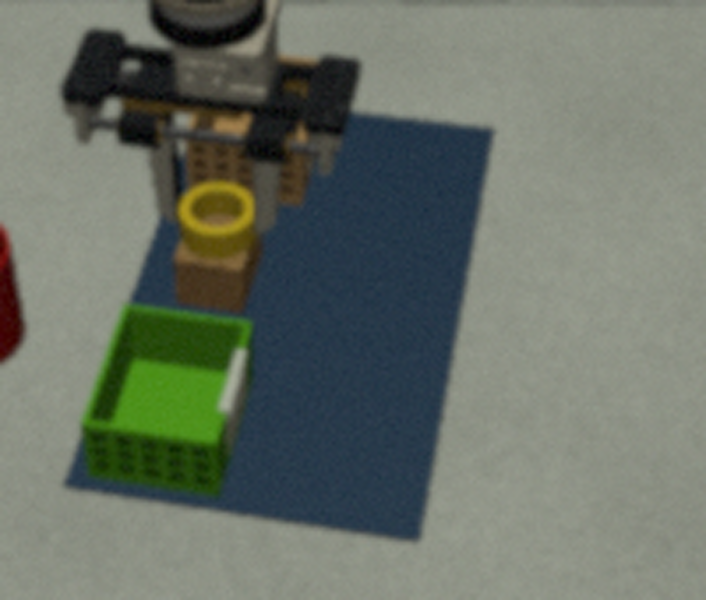

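The tape sits over the carton at (217,215), within about half a millimetre of its top. Releasing.

Call:
{"api": "carry_out", "payload": {
  "rows": [150,0,0,-0.004,0,0,0,100,0,0,-0.004,0,0,0,0,0,0,-0.004,0,0,0,0,0,0,0,0,0,0,0,0,0,0.3,0,0,0,0,0,0,0.7,0,0,0,0,-0.1,0.3,0.9,0,0,0,0,-0.2,1,0.9,0,0,0]
}}

```text
time: 18.75
tcp_pos: [0.5735, -0.0603, 0.1352]
orientation: [1.525, 1.567, -0.225]
wrist_force: [0.1, 0.9, -0.9]
finger_gap: 1.0
```

Call:
{"api": "carry_out", "payload": {
  "rows": [0,0,0.5,0,0,0,0,0,0,1,0,0,0,0]
}}

```text
time: 19.0
tcp_pos: [0.5725, 0.0418, 0.1337]
orientation: [1.725, 1.57, -0.021]
wrist_force: [1.5, -1.0, 0.6]
finger_gap: 0.999
```

Call:
{"api": "carry_out", "payload": {
  "rows": [0,0,0.5,0,0,0,0,0,0,1,0,0,0,0,0,0,1,0,0,0,0]
}}

```text
time: 19.38
tcp_pos: [0.5724, 0.143, 0.1334]
orientation: [2.71, 1.57, 0.967]
wrist_force: [0.3, 0.2, -1.8]
finger_gap: 1.001
```

```bash
python3 look.py 13 tape,592,-151,48 green_basket,617,-8,3 cream_basket,566,-294,3; python3 - <<'E'
import cv2
a=cv2.imread("pics/top13.png")[200:400,340:660]; cv2.imwrite("pics/top13c.png",cv2.resize(a,(800,500)))
b=cv2.imread("pics/side13.png")[80:320,260:560]; cv2.imwrite("pics/side13c.png",cv2.resize(b,(750,600)))
E
```

```text
t 19.38 tcp [572.4 143.  133.4] fing [ 0.  0. -1.] jaw deg -9.85 gap 1.001 F [ 0.3  0.2 -1.8] q [0.17 0.5  1.61 0.   1.04 0.34]
tape top [ 591.7 -150.2] yaw -10.0 err 0.073
tape side none
green_basket top [617.8  -6.9] yaw -9.6 err 0.031
green_basket side [617.3  -7.4] yaw -5.3 err 1.028
cream_basket top [ 568.  -291.6] yaw -9.9 err 0.044
cream_basket side none
```

View pics/top13c.png

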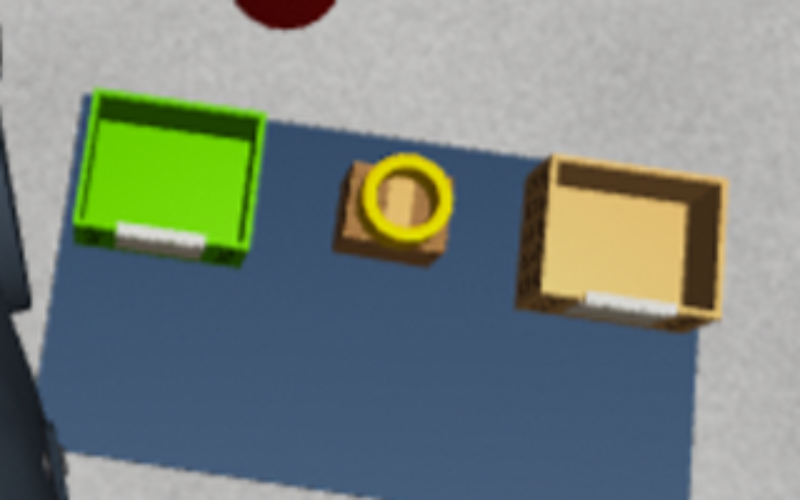

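View pics/side13c.png

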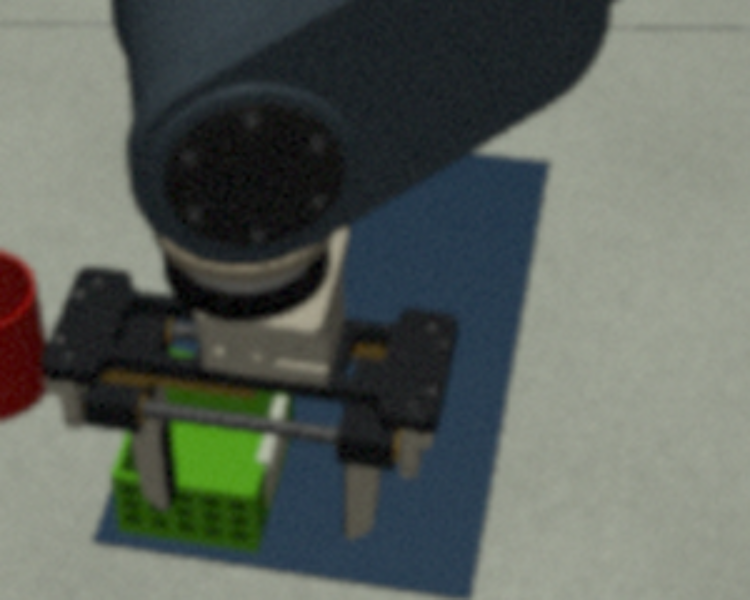

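The tape fits at (591.7, −150.2) against the carton at (592.2, −150.6) in the same top frame, so it is centred within about 1 mm. The baskets have not moved. Cup next.

Call:
{"api": "carry_out", "payload": {
  "rows": [0,0,0.5,0,0,0,0,0,0,1,0,0,0,0]
}}

```text
time: 20.02
tcp_pos: [0.573, 0.2406, 0.1335]
orientation: [1.923, 1.57, 0.175]
wrist_force: [0.8, -0.4, 0.5]
finger_gap: 0.998
```

Call:
{"api": "carry_out", "payload": {
  "rows": [0,0.05,0.5,0,0,0,0,0,0.112,1,0,0,0,0,0,0.112,1,0,0,0,0]
}}

```text
time: 20.4
tcp_pos: [0.5837, 0.3426, 0.1329]
orientation: [2.871, 1.57, 1.127]
wrist_force: [0.8, -0.1, -0.3]
finger_gap: 1.001
```

Call:
{"api": "carry_out", "payload": {
  "rows": [0,0,0.23,0,0,0,0,0,0,0.23,-0.2,0,0,0,0,0,0.23,-0.2,0,0,0]
}}

```text
time: 20.78
tcp_pos: [0.5829, 0.3612, 0.1107]
orientation: [-0.849, 1.566, -2.596]
wrist_force: [0.3, -0.1, 0.8]
finger_gap: 0.999
```

```bash
python3 - <<'E'
from h import *
st()
p=viewer.camera("side"); im=cv2.cvtColor(p["color"],cv2.COLOR_RGB2BGR)
cv2.imwrite("pics/s14.png",cv2.resize(im[180:360,120:360],(800,600),interpolation=cv2.INTER_CUBIC))
E
```

```text
t 20.77 tcp [582.9 361.2 110.7] fing [-0.004 -0.002 -1.   ] jaw deg -10.10 gap 0.999 F [ 0.3 -0.1  0.8] q [ 0.49  0.69  1.34 -0.    1.12  0.66]
```

View pics/s14.png

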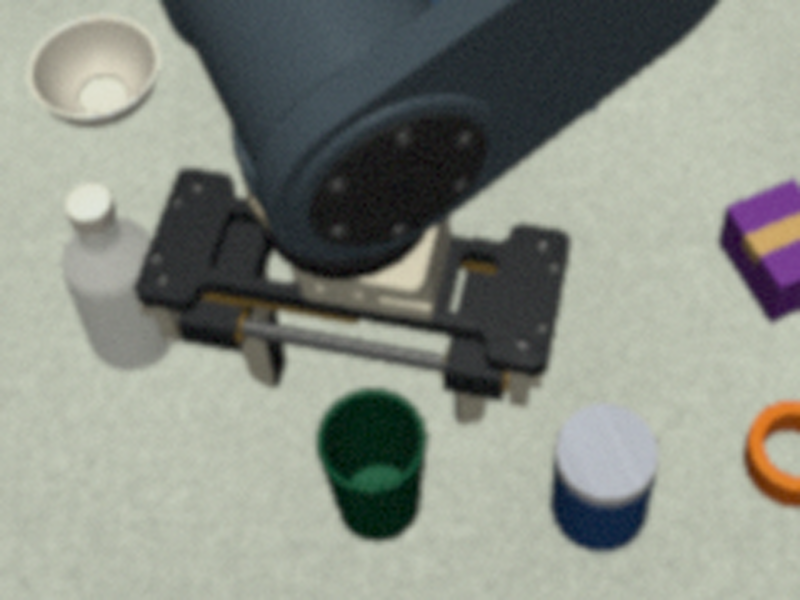

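The jaws at (360,370) straddle the cup at (372,450). The tin and bottle are clear.

Call:
{"api": "carry_out", "payload": {
  "rows": [0,0.005,0.055,0,0,0,0,0,0.005,0.055,-0.3,0,0,0,0,0.005,0.055,-0.6,0,0,0,0,0.005,0.055,-0.85,0,0,0,0,0.005,0.055,-0.85,0,0,0]
}}

```text
time: 21.45
tcp_pos: [0.5836, 0.3681, 0.027]
orientation: [-0.904, 1.568, -2.65]
wrist_force: [-0.3, 0.9, 0.3]
finger_gap: 1.002
```

```bash
python3 - <<'E'
from h import *
st()
p=viewer.camera("side"); im=cv2.cvtColor(p["color"],cv2.COLOR_RGB2BGR)
cv2.imwrite("pics/s15.png",cv2.resize(im[180:360,120:360],(800,600),interpolation=cv2.INTER_CUBIC))
E
```

```text
t 21.45 tcp [583.6 368.1  27. ] fing [-0.002 -0.001 -1.   ] jaw deg -10.07 gap 1.002 F [-0.3  0.9  0.3] q [0.5  0.8  1.36 0.   0.98 0.67]
```

View pics/s15.png

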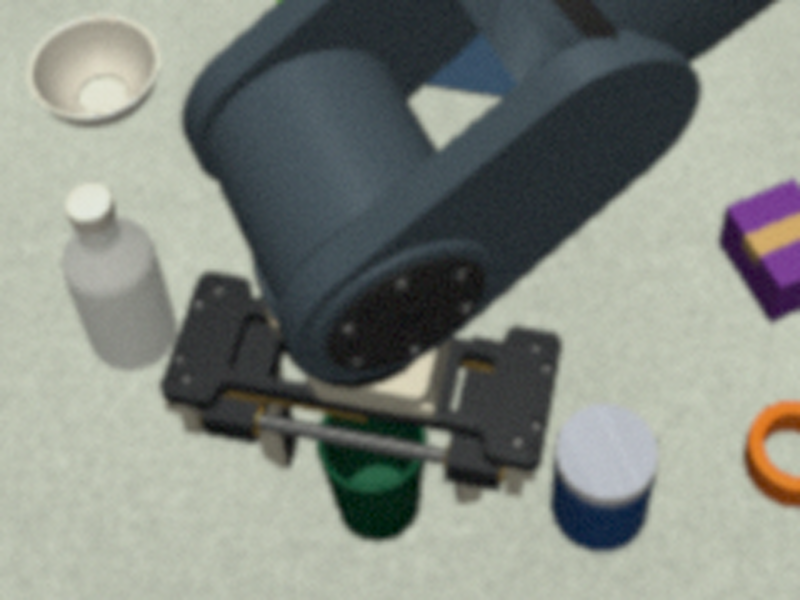

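Call:
{"api": "carry_out", "payload": {
  "rows": [0,0,-0.01,-0.03,0,0,0,255,0,-0.01,-0.03,0,0,0,255,0,-0.01,-0.03,0,0,0,255,0,-0.01,-0.03,0,0,0,255,0,-0.01,-0.03,0,0,0,255,0,-0.01,-0.03,0,0,0,255,0,-0.01,-0.03,0,0,0],
  "newtons": 15
}}

```text
time: 22.38
tcp_pos: [0.5844, 0.3678, 0.0255]
orientation: [2.944, 1.571, 1.198]
wrist_force: [-1.8, 0.4, 1.9]
finger_gap: 0.625
```

```bash
python3 -c "
from h import *
st()"
```

```text
t 22.38 tcp [584.4 367.8  25.5] fing [ 0.  0. -1.] jaw deg -10.06 gap 0.625 F [-1.8  0.4  1.9] q [0.49 0.8  1.37 0.   0.98 0.67]
```

Call:
{"api": "carry_out", "payload": {
  "rows": [255,0,0,0.3,0,0,0,255,0,0,0.7,0,0,0,255,0,-0.4,1,0,0,0,255,-0.1,-0.9,1,0,0,0]
}}

```text
time: 22.88
tcp_pos: [0.5756, 0.2775, 0.1276]
orientation: [2.091, 1.566, 0.346]
wrist_force: [0.4, 0.4, -2.0]
finger_gap: 0.62
```

Call:
{"api": "carry_out", "payload": {
  "rows": [255,-0.15,-0.5,0,0,0,0,255,-0.3,-1,0,0,0,0]
}}

```text
time: 23.12
tcp_pos: [0.5436, 0.1761, 0.1252]
orientation: [-0.068, 1.571, -1.815]
wrist_force: [0.4, -0.1, -1.5]
finger_gap: 0.623
```

Call:
{"api": "carry_out", "payload": {
  "rows": [255,-0.2,-0.5,0,0,0,0,255,-0.4,-1,0,0,0,0,255,-0.4,-1,0,0,0,0]
}}

```text
time: 23.5
tcp_pos: [0.5032, 0.0753, 0.1253]
orientation: [-1.007, 1.57, -2.757]
wrist_force: [-0.3, 0.3, -0.5]
finger_gap: 0.624
```

```bash
python3 - <<'E'
from h import *
st()
p=viewer.camera("side"); im=cv2.cvtColor(p["color"],cv2.COLOR_RGB2BGR)
cv2.imwrite("pics/s16.png",cv2.resize(im[60:300,150:410],(650,600),interpolation=cv2.INTER_CUBIC)); st()
E
```

```text
t 23.50 tcp [503.2  75.3 125.3] fing [-0.001 -0.    -1.   ] jaw deg -10.24 gap 0.624 F [-0.3  0.3 -0.5] q [ 0.06  0.37  1.83 -0.    0.94  0.24]
t 23.55 tcp [504.2  76.6 125.5] fing [ 0.  0. -1.] jaw deg -10.19 gap 0.621 F [ 0.9  0.7 -1.1] q [0.06 0.37 1.83 0.   0.94 0.24]
```

View pics/s16.png

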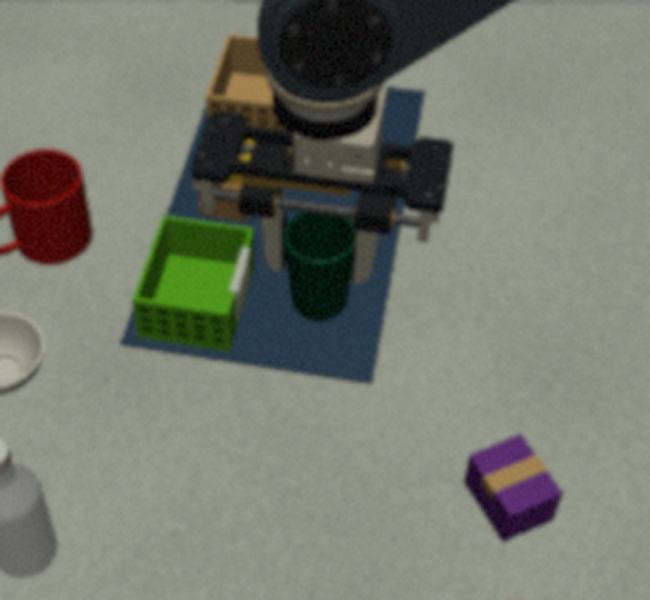

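The cup hangs upright at (320,270). Moving on to its spot.

Call:
{"api": "carry_out", "payload": {
  "rows": [255,-0.1,-0.4,0,0,0,0,255,-0.1,-0.625,0,0,0,0,255,-0.1,-0.625,-0.4,0,0,0,255,-0.1,-0.625,-0.8,0,0,0,255,-0.1,-0.625,-0.8,0,0,0,255,-0.1,-0.625,-0.8,0,0,0]
}}

```text
time: 24.3
tcp_pos: [0.4954, 0.0157, 0.0465]
orientation: [1.716, 1.569, -0.03]
wrist_force: [-0.4, -0.2, -1.6]
finger_gap: 0.62
```

```bash
python3 -c "
from h import *
st()"
```

```text
t 24.30 tcp [495.4  15.7  46.5] fing [ 0.001 -0.    -1.   ] jaw deg -10.01 gap 0.620 F [-0.4 -0.2 -1.6] q [-0.06  0.48  1.91  0.    0.75  0.11]
```

Call:
{"api": "carry_out", "payload": {
  "rows": [255,-0.014,-0.016,-0.08,0,0,0,255,-0.014,-0.016,-0.16,0,0,0,255,-0.014,-0.016,-0.16,0,0,0,255,-0.014,-0.016,-0.16,0,0,0]
}}

```text
time: 24.8
tcp_pos: [0.4929, 0.0136, 0.0294]
orientation: [-1.686, 1.571, 2.851]
wrist_force: [-0.2, -0.9, -1.7]
finger_gap: 0.624
```

```bash
python3 - <<'E'
from h import *
st()
p=viewer.camera("side"); im=cv2.cvtColor(p["color"],cv2.COLOR_RGB2BGR)
cv2.imwrite("pics/s17.png",cv2.resize(im[60:300,150:410],(650,600),interpolation=cv2.INTER_CUBIC))
E
```

```text
t 24.80 tcp [492.9  13.6  29.4] fing [-0.  0. -1.] jaw deg -10.06 gap 0.624 F [-0.2 -0.9 -1.7] q [-0.07  0.51  1.93  0.    0.71  0.11]
```

View pics/s17.png

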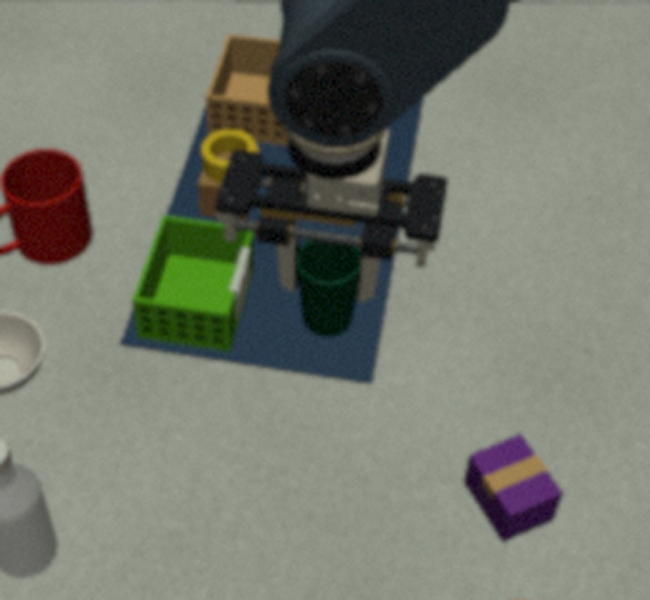

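Adjust +1 mm in x, lower the last 0.8 mm, then release and lift.

Call:
{"api": "carry_out", "payload": {
  "rows": [255,0.01,0.004,-0.008,0,0,0,255,0.01,0.004,-0.01,0,0,0,255,0.01,0.004,-0.01,0,0,0,255,0.01,0.004,-0.01,0,0,0]
}}

```text
time: 25.35
tcp_pos: [0.4939, 0.0139, 0.0288]
orientation: [-0.94, 1.57, -2.686]
wrist_force: [-2.8, -1.5, 6.9]
finger_gap: 0.621
```

```bash
python3 -c "
from h import *
st()"
```

```text
t 25.35 tcp [493.9  13.9  28.8] fing [-0. -0. -1.] jaw deg -10.05 gap 0.621 F [-2.8 -1.5  6.9] q [-0.07  0.51  1.92 -0.    0.71  0.11]
```

Call:
{"api": "carry_out", "payload": {
  "rows": [180,0,0,0.003,0,0,0,120,0,0,0.003,0,0,0,60,0,0,0.003,0,0,0,0,0,0,0.003,0,0,0,0,0,0,0.003,0,0,0,0,0,0,0.4,0,0,0,0,0,0,0.8,0,0,0,0,0,0,1,0,0,0,0,0,0.5,1,0,0,0,0,0,1,1,0,0,0]
}}

```text
time: 26.6
tcp_pos: [0.4942, 0.115, 0.1287]
orientation: [1.945, 1.57, 0.198]
wrist_force: [0.2, -0.1, 0.1]
finger_gap: 0.998
```

Call:
{"api": "carry_out", "payload": {
  "rows": [0,-0.1,0.5,0,0,0,0,0,-0.2,1,0,0,0,0,0,-0.2,1,0,0,0,0]
}}

```text
time: 26.98
tcp_pos: [0.4732, 0.2165, 0.1283]
orientation: [-2.99, 1.57, 1.55]
wrist_force: [-0.1, -1.2, -0.4]
finger_gap: 1.0
```

```bash
python3 look.py 18 cup,494,13,3 green_basket,617,-8,3 tape,592,-151,48 cream_basket,566,-294,3 tin,457,366,0
```

```text
t 26.98 tcp [473.2 216.5 128.3] fing [ 0.  0. -1.] jaw deg -9.84 gap 1.000 F [-0.1 -1.2 -0.4] q [0.34 0.39 1.8  0.   0.95 0.51]
cup top [493.4  14.9] yaw -10.0 err 0.101
cup side [502.7 -28.5] yaw -10.0 err 13.059
green_basket top [618.   -6.6] yaw -10.0 err 0.025
green_basket side [617.2 -10.5] yaw -9.1 err 0.171
tape top [ 592. -151.] yaw -10.0 err 0.099
tape side [ 589.7 -154.5] yaw -10.0 err 0.067
cream_basket top none
cream_basket side [ 574.2 -299.5] yaw 0.7 err 0.347
tin top none
tin side [456.6 365.2] yaw -10.0 err 0.046
```

View pics/top18.png

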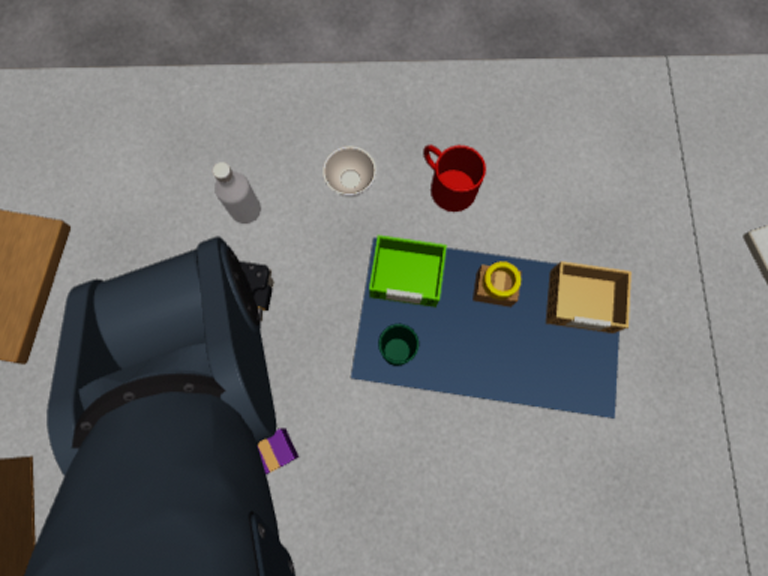

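View pics/side18.png

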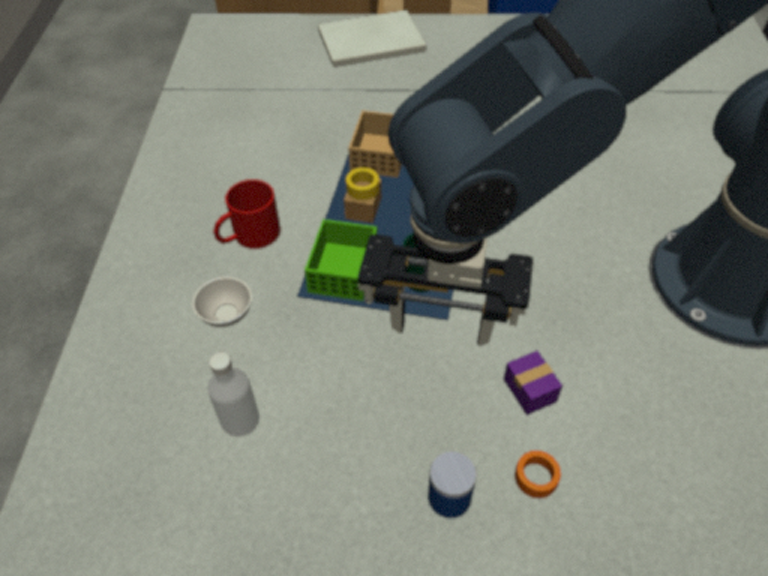

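The cup stands in front of the green basket at (398,345). In the top frame the gap is about 51 mm and the lateral offset under 1 mm. Tin next.

Call:
{"api": "carry_out", "payload": {
  "rows": [0,-0.1,0.5,0,0,0,0,0,-0.16,1,0,0,0,0]
}}

```text
time: 27.82
tcp_pos: [0.4579, 0.3149, 0.1285]
orientation: [2.25, 1.571, 0.503]
wrist_force: [1.7, 0.4, 0.7]
finger_gap: 0.999
```

Call:
{"api": "carry_out", "payload": {
  "rows": [0,0,0.49,0,0,0,0,0,0,0.49,-0.2,0,0,0,0,0,0.49,-0.2,0,0,0]
}}

```text
time: 28.2
tcp_pos: [0.4571, 0.3627, 0.1071]
orientation: [-0.787, 1.568, -2.533]
wrist_force: [-0.1, 1.1, 0.2]
finger_gap: 1.001
```

```bash
python3 - <<'E'
from h import *
st()
p=viewer.camera("side"); im=cv2.cvtColor(p["color"],cv2.COLOR_RGB2BGR)
cv2.imwrite("pics/s19.png",cv2.resize(im[204:384,180:420],(800,600),interpolation=cv2.INTER_CUBIC))
E
```

```text
t 28.20 tcp [457.1 362.7 107.1] fing [-0.002 -0.002 -1.   ] jaw deg -10.02 gap 1.001 F [-0.1  1.1  0.2] q [ 0.59  0.52  1.64 -0.    0.98  0.77]
```

View pics/s19.png

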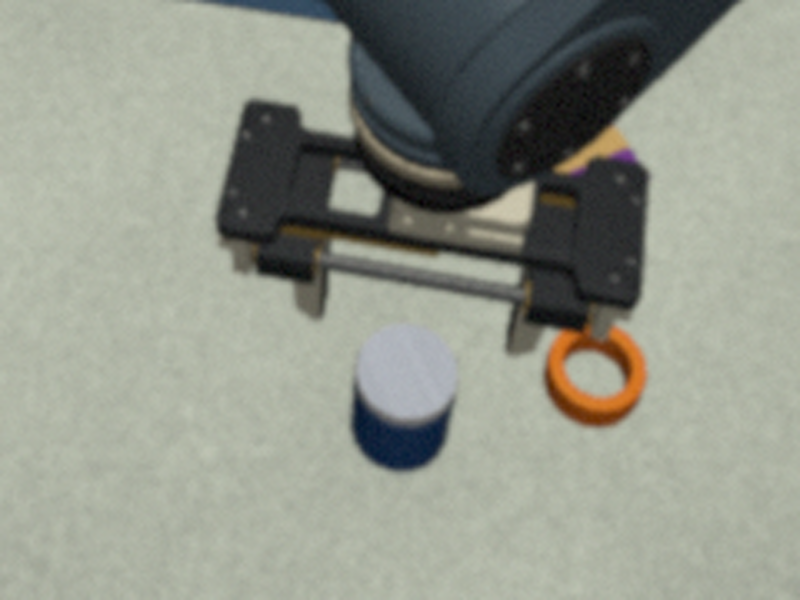

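The jaws at (415,300) straddle the tin at (405,375).

Call:
{"api": "carry_out", "payload": {
  "rows": [0,0,0.03,0,0,0,0,0,0,0.03,-0.3,0,0,0,0,0,0.03,-0.6,0,0,0,0,0,0.03,-0.88,0,0,0,0,0,0.03,-0.88,0,0,0,0,0,0.03,-0.88,0,0,0]
}}

```text
time: 29.0
tcp_pos: [0.4588, 0.3664, 0.0218]
orientation: [2.339, 1.569, 0.593]
wrist_force: [0.4, 0.0, 0.8]
finger_gap: 0.998
```

Call:
{"api": "carry_out", "payload": {
  "rows": [255,0,0,0,0,0,0,255,0,0,0,0,0,0,255,0,0,0,0,0,0,255,0,0,0,0,0,0,255,0,0,0,0,0,0,255,0,0,0,0,0,0],
  "newtons": 20
}}

```text
time: 29.75
tcp_pos: [0.458, 0.366, 0.0204]
orientation: [2.395, 1.571, 0.648]
wrist_force: [1.2, -0.6, 1.8]
finger_gap: 0.6
```

```bash
python3 - <<'E'
from h import *
st()
E
```

```text
t 29.75 tcp [458.  366.   20.4] fing [ 0.  0. -1.] jaw deg -10.06 gap 0.600 F [ 1.2 -0.6  1.8] q [0.59 0.65 1.68 0.   0.81 0.77]
```

Call:
{"api": "carry_out", "payload": {
  "rows": [255,0,0,0.3,0,0,0,255,0,0,0.7,0,0,0,255,0,-0.3,1,0,0,0,255,0,-0.8,1,0,0,0]
}}

```text
time: 30.25
tcp_pos: [0.4588, 0.2863, 0.1223]
orientation: [2.234, 1.567, 0.489]
wrist_force: [0.7, -0.8, -2.3]
finger_gap: 0.597
```

Call:
{"api": "carry_out", "payload": {
  "rows": [255,0,-0.5,0.2,0,0,0,255,-0.1,-1,0.3,0,0,0]
}}

```text
time: 30.5
tcp_pos: [0.4481, 0.1845, 0.1509]
orientation: [1.917, 1.57, 0.171]
wrist_force: [1.1, 0.2, -2.1]
finger_gap: 0.599
```

Call:
{"api": "carry_out", "payload": {
  "rows": [255,0,-0.5,0,0,0,0,255,0,-1,0,0,0,0]
}}

```text
time: 30.75
tcp_pos: [0.4475, 0.0845, 0.1504]
orientation: [1.768, 1.571, 0.022]
wrist_force: [0.7, -0.1, -2.8]
finger_gap: 0.599
```

Call:
{"api": "carry_out", "payload": {
  "rows": [255,0.1,-0.5,0,0,0,0,255,0.2,-1,0,0,0,0,255,0.2,-1,0,0,0,0]
}}

```text
time: 31.12
tcp_pos: [0.4682, -0.0166, 0.1502]
orientation: [-0.233, 1.57, -1.984]
wrist_force: [0.9, 0.1, -2.2]
finger_gap: 0.602
```

```bash
python3 - <<'E'
from h import *
st()
p=viewer.camera("side"); im=cv2.cvtColor(p["color"],cv2.COLOR_RGB2BGR)
cv2.imwrite("pics/s20.png",cv2.resize(im[40:240,150:410],(780,600),interpolation=cv2.INTER_CUBIC)); st()
E
```

```text
t 31.12 tcp [468.2 -16.6 150.2] fing [-0. -0. -1.] jaw deg -10.28 gap 0.602 F [ 0.9  0.1 -2.2] q [-0.13  0.27  1.91 -0.    0.96  0.04]
t 31.18 tcp [467.8 -15.  150. ] fing [-0.001  0.    -1.   ] jaw deg -10.22 gap 0.600 F [ 0.5  0.2 -1.5] q [-0.13  0.27  1.91  0.    0.96  0.05]
```

View pics/s20.png

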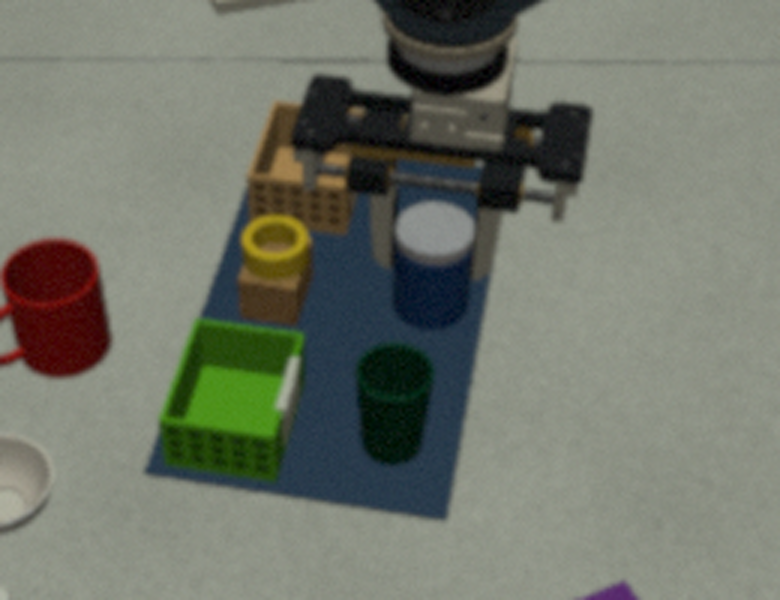

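The tin is held upright at (432,265), with the cup at (393,400) and the tape on the carton at (275,245). This view is clear, so I'll measure the placed items from the side camera.

```bash
python3 look.py 21 cup,494,13,3 green_basket,617,-8,3 tape,592,-151,48 2>&1 | grep -v top; rm pics/top21.png
```

```text
t 31.18 tcp [467.8 -15.  150. ] fing [-0.001  0.    -1.   ] jaw deg -10.22 gap 0.600 F [ 0.5  0.2 -1.5] q [-0.13  0.27  1.91  0.    0.96  0.05]
cup side [490.8   8.3] yaw -10.0 err 0.047
green_basket side [614.9 -11. ] yaw -8.7 err 0.052
tape side [ 589.7 -154.5] yaw -10.0 err 0.081
```

Call:
{"api": "carry_out", "payload": {
  "rows": [255,0.05,-0.4,0,0,0,0,255,0.088,-0.682,0,0,0,0,255,0.088,-0.682,-0.4,0,0,0,255,0.088,-0.682,-0.8,0,0,0,255,0.088,-0.682,-1,0,0,0,255,0.088,-0.682,-1,0,0,0,255,0.088,-0.682,-1,0,0,0]
}}

```text
time: 32.45
tcp_pos: [0.4774, -0.0822, 0.0512]
orientation: [1.481, 1.57, -0.265]
wrist_force: [0.0, 0.0, -2.0]
finger_gap: 0.6
```

```bash
python3 -c "
from h import *
st()"
```

```text
t 32.45 tcp [477.4 -82.2  51.2] fing [ 0.001 -0.    -1.   ] jaw deg -10.04 gap 0.600 F [ 0.  0. -2.] q [-0.27  0.46  1.94  0.    0.74 -0.09]
```

Call:
{"api": "carry_out", "payload": {
  "rows": [255,-0.008,-0.01,-0.12,0,0,0,255,-0.008,-0.01,-0.24,0,0,0,255,-0.008,-0.01,-0.26,0,0,0,255,-0.008,-0.01,-0.26,0,0,0,255,-0.008,-0.01,-0.26,0,0,0]
}}

```text
time: 33.08
tcp_pos: [0.4762, -0.0832, 0.0245]
orientation: [1.486, 1.57, -0.261]
wrist_force: [0.0, 0.5, -2.0]
finger_gap: 0.601
```

```bash
python3 -c "
from h import *
st()"
```

```text
t 33.08 tcp [476.2 -83.2  24.5] fing [ 0. -0. -1.] jaw deg -10.06 gap 0.601 F [ 0.   0.5 -2. ] q [-0.27  0.51  1.95  0.    0.68 -0.09]
```

Call:
{"api": "carry_out", "payload": {
  "rows": [255,0.003,0,-0.008,0,0,0,255,0.003,0,-0.01,0,0,0,255,0.003,0,-0.01,0,0,0]
}}

```text
time: 33.45
tcp_pos: [0.4764, -0.0832, 0.0234]
orientation: [1.522, 1.571, -0.224]
wrist_force: [0.2, 0.3, -1.4]
finger_gap: 0.6
```

```bash
python3 -c "
from h import *
st()"
```

```text
t 33.45 tcp [476.4 -83.2  23.4] fing [ 0. -0. -1.] jaw deg -10.06 gap 0.600 F [ 0.2  0.3 -1.4] q [-0.27  0.51  1.95  0.    0.68 -0.09]
```

Call:
{"api": "carry_out", "payload": {
  "rows": [255,0,0,-0.004,0,0,0,180,0,0,-0.004,0,0,0,120,0,0,-0.004,0,0,0,60,0,0,-0.004,0,0,0,0,0,0,-0.004,0,0,0,0,0,0,-0.004,0,0,0,0,0,0,0.4,0,0,0,0,0,0,0.8,0,0,0,0,0,0,1,0,0,0,0,0,-0.4,1,0,0,0]
}}

```text
time: 34.7
tcp_pos: [0.4772, -0.1227, 0.125]
orientation: [1.474, 1.568, -0.27]
wrist_force: [0.5, 0.1, -0.8]
finger_gap: 1.001
```

Call:
{"api": "carry_out", "payload": {
  "rows": [0,-0.3,-0.5,0.3,0,0,0,0,-0.6,-1,0.5,0,0,0]
}}

```text
time: 34.95
tcp_pos: [0.4167, -0.2226, 0.1735]
orientation: [1.137, 1.57, -0.608]
wrist_force: [1.5, -0.8, -0.5]
finger_gap: 0.999
```

Call:
{"api": "carry_out", "payload": {
  "rows": [0,-0.3,-0.5,0,0,0,0,0,-0.6,-1,0,0,0,0]
}}

```text
time: 35.2
tcp_pos: [0.3562, -0.323, 0.173]
orientation: [0.938, 1.57, -0.808]
wrist_force: [1.3, -0.7, 0.2]
finger_gap: 1.001
```

Call:
{"api": "carry_out", "payload": {
  "rows": [0,-0.3,-0.5,0,0,0,0,0,-0.6,-1,0,0,0,0]
}}

```text
time: 35.45
tcp_pos: [0.2961, -0.423, 0.1727]
orientation: [0.899, 1.571, -0.848]
wrist_force: [0.5, -0.4, -0.5]
finger_gap: 1.004
```

```bash
python3 look.py 22 cup,494,13,3 tin,477,-83,3 green_basket,617,-8,3 cream_basket,566,-294,3 tape,592,-151,48 mug,770,-94,0 bowl,790,83,0 bottle,741,263,0
```

```text
t 35.45 tcp [ 296.1 -423.   172.7] fing [ 0. -0. -1.] jaw deg -10.07 gap 1.004 F [ 0.5 -0.4 -0.5] q [-1.05  0.32  1.77  0.    1.05 -0.87]
cup top [493.4  12.7] yaw -10.0 err 0.075
cup side [490.8  10.2] yaw -10.0 err 0.069
tin top none
tin side [473.9 -88. ] yaw -10.0 err 0.349
green_basket top [618.2  -6.7] yaw -9.9 err 0.026
green_basket side [615.9  -9.5] yaw -10.1 err 0.027
cream_basket top [ 568.1 -291.5] yaw -9.6 err 0.030
cream_basket side [ 565.2 -297. ] yaw -7.8 err 0.093
tape top [ 590.6 -146.8] yaw -10.0 err 1.200
tape side [ 590.7 -154.5] yaw -10.0 err 0.158
mug top [771.9 -91.5] yaw -10.0 err 0.128
mug side [770.5 -96.5] yaw -10.0 err 0.162
bowl top [792.3  83.7] yaw -10.0 err 0.043
bowl side [789.7  81.8] yaw -10.0 err 0.051
bottle top [742.3 263.4] yaw -10.0 err 0.100
bottle side [741.5 261.6] yaw -10.0 err 0.096
```

View pics/top22.png

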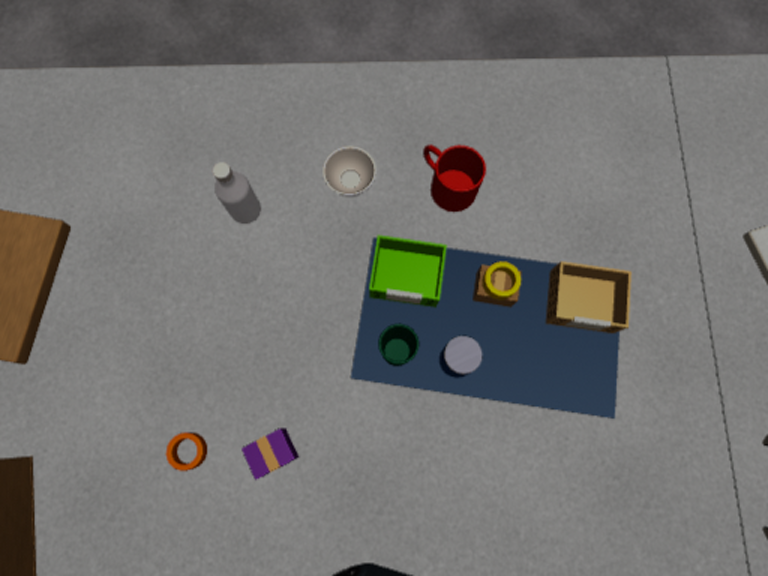

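View pics/side22.png

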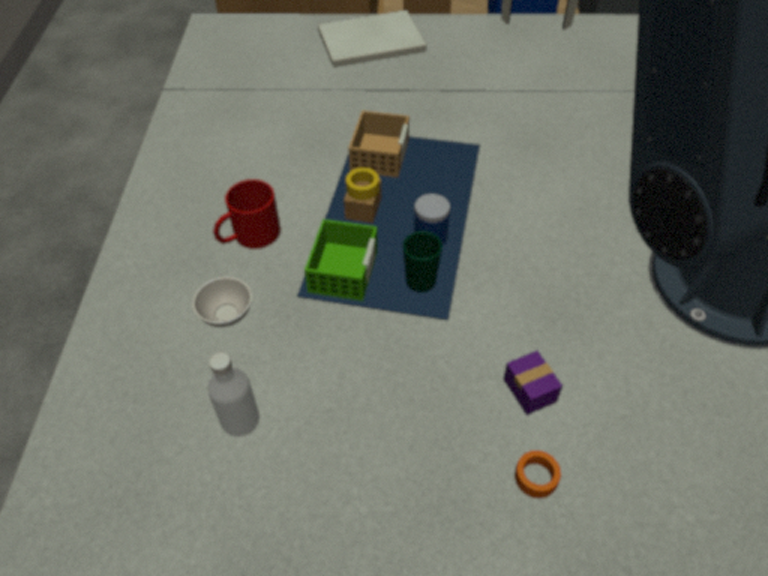

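Everything stands as intended. The network missed the tin from the top, and in the side view the cup hides part of it. I'll fit the lid directly and average several frames.

```bash
python3 - <<'E'
from h import *
MODEL["lid"]=ring(.028,0)
MODEL["rim"]=ring(.030,0)
acc={}
def add(k,q): acc.setdefault(k,[]).append(q[:2]*1000)
for i in range(3):
    p=viewer.camera("top"); s=viewer.camera("side")
    for n,pp in(("top",p),("side",s)):
        c=pp["color"].astype(float); u=proj(pp,[[.477,-.083,.078]])[0]; print(n,np.round(u)) if i==0 else 0
        m=np.zeros((384,512),bool); r,cc=int(u[1]),int(u[0]); m[r-22:r+22,cc-25:cc+25]=(c.mean(2)>80)[r-22:r+22,cc-25:cc+25]
        mm=fillm(m); q,e=fit("lid",[(pp,mm)],.078,x0=[.477,-.083,0]); add("lid_"+n+" e%.2f"%e if i==0 and 0 else "lid_"+n,q)
        if i==0: print("lid",n,e,mm.sum())
        for nm in("cup","green_basket","cream_basket"):
            L=[d for d in viewer.silhouettes(pp,nm) if d["p"]>.2]
            x0={"cup":[.494,.013,-.1745],"green_basket":[.617,-.008,-.1745],"cream_basket":[.566,-.294,-.1745]}[nm]
            e0=proj(pp,[[x0[0],x0[1],.03]])[0]
            L=[d for d in L if np.hypot(d["point"][1]-e0[0],d["point"][0]-e0[1])<25]
            if L: 
                q,e=fit(nm,[(pp,fillm(L[0]["mask"]))],.003,x0=x0,yaw=nm!="cup")
                if e<.12: add(nm+"_"+n,q)
ux=np.array([np.cos(np.radians(10)),-np.sin(np.radians(10))]); uy=np.array([-ux[1],ux[0]])
for k,v in acc.items(): print(k,np.round(v,1).tolist())
M={k:np.mean(v,0) for k,v in acc.items()}
for n in("top","side"):
    try:
        g=M["green_basket_"+n]; d=M["cup_"+n]-g; print(n,"cup gap",-d@ux-75,"lat",d@uy)
        t=M["lid_"+n]-M["cup_"+n]; print(n,"tin-cup gap",-t@uy-58,"inline",t@ux, "tin vs basket ux", -(M["lid_"+n]-g)@ux)
    except KeyError as e: print(e)
E
```

```text
top [309. 235.]
lid top 0.05126675416616951 493.0
side [287. 137.]
lid side 0.08975649256752849 339.0
lid_top [[475.9, -82.5], [476.0, -82.4], [476.0, -82.4]]
cup_top [[493.4, 13.3], [494.6, 13.2], [493.5, 13.4]]
green_basket_top [[618.0, -6.5], [617.7, -6.6], [617.0, -7.0]]
cream_basket_top [[568.3, -291.6], [568.0, -292.5]]
lid_side [[474.8, -83.1], [474.8, -83.0], [474.8, -83.8]]
cup_side [[491.4, 8.2], [490.8, 8.2]]
green_basket_side [[615.7, -9.8], [615.5, -9.9], [616.1, -10.0]]
cream_basket_side [[565.4, -297.5], [565.6, -296.2], [565.4, -298.0]]
top cup gap 50.34384191682004 lat -1.7783538563658787
top tin-cup gap 39.39146099272466 inline -0.9862459210158185 tin vs basket ux 126.33008783783586
side cup gap 50.91541892326549 lat -3.8415128844431514
side tin-cup gap 34.91586527958397 inline -0.14992693206701802 tin vs basket ux 126.06534585533251
```

All checks are within a few millimetres, everything is upright and the arm is clear, so I'll hand in.

```bash
python3 - <<'E'
from h import *
st(); print(workorder.hand_in())
E
```

```text
t 37.55 tcp [ 297.3 -421.4  172.6] fing [ 0. -0. -1.] jaw deg -10.06 gap 0.999 F [-0.  -0.4 -0.1] q [-1.05  0.32  1.77 -0.    1.05 -0.87]
the job is handed in; nothing more can be done
None
```

The gift set is laid out and the job was handed in at 37.6 s of the 112 s allowed. I placed the carton, tape, cup and tin in that order. Everything is upright, and the arm is clear of the layout.

My first attempt at the tape closed above it without moving it. The real fingertips were about 20 mm higher than the reported tool height implied. I went lower and gripped it properly.

| Check | Top camera | Side camera |
|---|---|---|
| Carton from the midpoint between the baskets | about 1 mm | no usable fit |
| Tape from the carton's centre | within about 1 mm | no usable carton fit to compare |
| Gap from green basket to cup (asked 50 mm) | 50 mm | 51 mm |
| Cup off the basket's centre line, towards the cream basket | 2 mm | 4 mm |
| Gap from cup to tin (asked 40 mm) | 39 mm | 35 mm |
| Tin out of line with the cup | 1 mm | under 1 mm |

- **Disagreement:** the two cameras differ on the cup's left–right position. I trusted the top camera, because the side camera is coarse in that direction and part of the tin is hidden behind the cup there. I did not nudge the cup or the tin.
- **Failed fit:** in the final look, the top-camera fit of the tape failed. Its position in the table comes from the fit right after I placed it. In the final picture it still lies flat on the carton.
- **Unmoved:** the baskets, mug, bowl and bottle stayed within 1–3 mm of their first measured positions in the same camera, about the repeatability of the fits.

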